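Find the stage's high corner and trim it

ROBOT

A 6-joint arm with a two-finger parallel gripper is mounted at the origin on the work surface. World frame = base frame: x ahead of the robot, y to its left, z up, the work surface at z = 0. Lengths are in m, angles in rad, forces in N, time in s.
With the tool pointing down it reaches from about 0.425 to 0.95 m from the base axis. Payload 14.7 kg.
Tool frame: the origin (TCP) lies on the centre line of the jaws, within the pads' length; the fingertips stand 25 mm ahead of it and the grasp point (between the pads) lies 6 mm ahead of it (r.tips_ahead is the distance from the TCP to the fingertips, in m); x points along the fingers, y is the direction in which the jaws open and shut, and the axes are right-handed (so a half turn about x gives the same grasp; the last joint's range is limited). The gripper opens to 85 mm and grips with 20 to 120 N. Pads are 22 mm wide; open, the fingers measure 114 mm over their backs; the gripper's body (76 mm by 85 mm) begins 54 mm behind the grasp point. The pads swing forward as they close: fully open they stand 13 mm farther back than shut.
Start: joints at [-1.358, 0.48, 1.596, -0, 1.065, -0.047], TCP at [0.167, -0.628, 0.256] pointing down, gripper open.
Joint ranges: [-2.75, 2.75], [-0.82, 2.05], [0.23, 2.67], [-1.56, 4.7], [0.09, 2.69], [-2.92, 2.92]. Speed limits (rad/s): [1.89, 1.89, 2.39, 3.01, 3.01, 3.01].

INTERFACE

Orientations are given as [roll, pitch, yaw] about the fixed x, y, z axes, in that order (R = Rz(yaw) Ry(pitch) Rx(roll)).
In Python, from bench import r gives the robot as it stands.
- The arm moves only by the tool arm_command, never from a script. Its argument "deltas" is a list of rows, each a list of 5 numbers: the shift along the tool's x, y, z in m, then the turn about the tool's x in rad, then the opening, from -1 (shut) to 1 (fully open), so that 0 is half open. In form: [[tx, ty, tz, spin, fingers], ...]. A call has 1 to 12 rows; each row is the pose to reach, as a shift and turn from the pose commanded when the call began, along the tool's axes at that moment; what a row does not reach only later rows make up. A row lasts 1/8 s, in which the tool goes at most 62.5 mm and 10.7 degrees, less where a joint would pass 70% of its speed; a pose out of reach is approached as far as the arm can. A call with a gripper value outside its range is refused whole. The fingers move at their own pace and stop on an object; the grip force is fixed at half the most. Time passes only in rows, so rows that repeat a pose let the fingers close. It gives the time, the measured TCP pose, the force and the opening at its end, in the units of the state.
- r.state(): the state, without advancing time (a new reading comes with each control period).
- r.capture(name): name is "side" or "top"; returns a dict with "pixels" (420x560x3 uint8, red, green, blue), "K" (3x3 intrinsics, pixels), "dist_coeffs" ([k1, k2, p1, p2, k3] as OpenCV has them; the pictures are not rectified), "R" (3x3) and "t" (3): a world point X has camera coordinates R X + t. Camera axes: x right, y down, z forward; pixel columns grow to the right and rows downward; lengths in m; the calibration is good to about 2 mm. A picture is of the moment at which its call begins. There is no depth.
- r.job_done(): hands the job in, once; it reports no verdict.
The state is a dict: "clock": time; "qpos": joint angles; "joint_velocities": joint speeds; "effort": joint torques, N m; "ee_pos": TCP position; "tcp_rot": TCP orientation; "force": force on the tool from outside, world axes, zero at the start; "wrist_torque": the same for the moment, N m; "opening": opening from 0.0 (shut) to 1.0 (fully open).
Only numpy, scipy, OpenCV 4.12 (cv2) and the standard library are available. Lean on these libraries where they do the work, as an engineer would, in place of code of your own. Each camera call takes 0.05 s, during which the arm holds its last target.

TASK

The sample stage stands a little out of level. Swing the dispensing arm clear of it, take the touch probe from its stand and lightly touch the top of each of the four bosses on the stage, once round clockwise as seen from above, beginning with the one at the near left as seen from the robot, to find which stands highest. Put the probe back upright in its stand, then set all the trim caps on that highest boss, nested loosely one over another without pressing them hard, leaving the arm clear and the jar, beaker and box undisturbed.

Things in the scene. Friction and masses are not known exactly. Their poses are not given: they have to be found in the camera images.
- leveller: black levelling base fixed on the bench, 180 mm square, 28 mm tall, under the stage, with an outrigger carrying the arm's post. Origin: centre of its underside; x points away from the robot (yaw within 0.2 rad), y to the left. The post is upright, 26 mm diameter, up to z = 191 mm, at x = +60, y = +165 mm.
- stage: aluminium plate 190 x 190 x 12 mm on a stiff gimbal, out of level by up to 0.05 rad about each axis and staying so under touch and load. Origin: centre of its upper face, 70 mm above the bench; x away from the robot, y left, z square to the face. Four equal steel bosses at x = +-70, y = +-70 mm, each 40 mm tall, tapered from 45 to 38 mm diameter, flat on top.
- swingarm (a joint): swing angle of the dispensing arm, rad: 0 = straight across the stage (along the base's -y), growing clockwise seen from above, pointing at the robot (-x of the base) at 1.57, stop at 2.2. Friction hinge (0.25 N m), stays where it is left. Starts between 0 and 0.5; clear of the stage beyond 1.5.
- swing_hinge (a point): point on the arm's vertical hinge axis, 190 mm above the bench, at the height of the arm's bar (28 mm wide, 14 mm thick).
- swing_knob (a point): top of the upright round knob at the free end of the arm: 22 mm diameter, 55 mm tall, its top 252 mm above the bench, 150 mm from the hinge axis. Below it under the bar hangs a 44 mm round dispensing head, down to 150 mm above the bench.
- probe: touch probe, 172 mm long, 0.15 kg, standing tip down in its stand. Origin: the tip; z runs up along it. Rod 12 mm diameter with a rounded tip from 0 to 78 mm, a collar, flat below, 56 mm diameter, from 78 to 88 mm, narrowing to 102 mm, then a black handle 26 mm diameter from 102 to 172 mm.
- stand: grey probe stand fixed on the bench at the left: foot 100 x 100 x 8 mm and an upright tube, 60 mm outside and 26 mm inside diameter, its flat rim 100 mm high. Origin: centre of its underside. The probe hangs loosely in it with its collar resting on the rim and its tip 22 mm above the bench.
- cap1: steel trim cap or None (2 or 3 of 4 exist), upright on the bench at right; 76 mm tall, 0.16 kg. Origin: centre of underside. Skirt 65 mm wide below, 50 at 36 mm height; solid head to grip, 46 mm wide at 36 mm height, 38 at the top. Cavity 36 mm deep, 57 mm wide at the mouth, 41.6 at its roof, which rests on the top of a boss or another cap's head (1.8 mm play): each nested cap adds 40 mm.
- cap2: steel trim cap or None (2 or 3 of 4 exist), upright on the bench at right; 76 mm tall, 0.16 kg. Origin: centre of underside. Skirt 65 mm wide below, 50 at 36 mm height; solid head to grip, 46 mm wide at 36 mm height, 38 at the top. Cavity 36 mm deep, 57 mm wide at the mouth, 41.6 at its roof, which rests on the top of a boss or another cap's head (1.8 mm play): each nested cap adds 40 mm.
- cap3: steel trim cap or None (2 or 3 of 4 exist), upright on the bench at right; 76 mm tall, 0.16 kg. Origin: centre of underside. Skirt 65 mm wide below, 50 at 36 mm height; solid head to grip, 46 mm wide at 36 mm height, 38 at the top. Cavity 36 mm deep, 57 mm wide at the mouth, 41.6 at its roof, which rests on the top of a boss or another cap's head (1.8 mm play): each nested cap adds 40 mm.
- cap4: steel trim cap or None (2 or 3 of 4 exist), upright on the bench at right; 76 mm tall, 0.16 kg. Origin: centre of underside. Skirt 65 mm wide below, 50 at 36 mm height; solid head to grip, 46 mm wide at 36 mm height, 38 at the top. Cavity 36 mm deep, 57 mm wide at the mouth, 41.6 at its roof, which rests on the top of a boss or another cap's head (1.8 mm play): each nested cap adds 40 mm.
- reagent_jar: closed amber glass jar, 64 mm diameter, 85 mm tall, beyond the stage; leave alone. Origin: centre of its underside.
- beaker: glass beaker, 70 mm diameter, 85 mm tall, beyond the stage; leave alone. Origin: centre of its underside.
- cuvette_box: white closed plastic box, 80 x 110 x 40 mm, at the back left; leave alone. Origin: centre of its underside.

How it is judged:
On the way, in this order (a step that is already met when the one before it is completed fails the run):
1. the dispensing arm is swung clear of the stage (past 1.5 rad) and stands still (value of joint swingarm above 1.5 rad and velocity of joint swingarm below 0.05 rad/s), for 0.2 s.
2. the probe tip touches the top of the near left boss (contact force between probe and stage above 0.5 N and x of probe in the frame of stage between -0.088 and -0.052 m and y of probe in the frame of stage between 0.052 and 0.088 m and z of probe in the frame of stage between 0.034 and 0.046 m), for 0.02 s.
3. the probe tip touches the top of the far left boss (contact force between probe and stage above 0.5 N and x of probe in the frame of stage between 0.052 and 0.088 m and y of probe in the frame of stage between 0.052 and 0.088 m and z of probe in the frame of stage between 0.034 and 0.046 m), for 0.02 s.
4. the probe tip touches the top of the far right boss (contact force between probe and stage above 0.5 N and x of probe in the frame of stage between 0.052 and 0.088 m and y of probe in the frame of stage between -0.088 and -0.052 m and z of probe in the frame of stage between 0.034 and 0.046 m), for 0.02 s.
5. the probe tip touches the top of the near right boss (contact force between probe and stage above 0.5 N and x of probe in the frame of stage between -0.088 and -0.052 m and y of probe in the frame of stage between -0.088 and -0.052 m and z of probe in the frame of stage between 0.034 and 0.046 m), for 0.02 s.
At the end, for the whole second after the job is handed in: All caps present are nested in one stack on the highest boss (one under 1.5 mm lower along a side also counts), within 7 mm sideways, 5 mm in height, 0.1 rad of square; the probe hangs in its stand within 12 mm of centre, 8 mm in height, 0.12 rad of upright; arm past 1.5 rad; all at rest (((angle between stage's own x axis and vertical above 1.5598 rad and angle between stage's own y axis and vertical below 1.5818 rad and x of cap1 in the frame of stage between -0.077 and -0.063 m and y of cap1 in the frame of stage between 0.063 and 0.077 m and x of cap2 in the frame of stage between -0.077 and -0.063 m and y of cap2 in the frame of stage between 0.063 and 0.077 m and x of cap3 in the frame of stage between -0.077 and -0.063 m and y of cap3 in the frame of stage between 0.063 and 0.077 m and x of cap4 in the frame of stage between -0.077 and -0.063 m and y of cap4 in the frame of stage between 0.063 and 0.077 m) or (angle between stage's own x axis and vertical below 1.5818 rad and angle between stage's own y axis and vertical below 1.5818 rad and x of cap1 in the frame of stage between 0.063 and 0.077 m and y of cap1 in the frame of stage between 0.063 and 0.077 m and x of cap2 in the frame of stage between 0.063 and 0.077 m and y of cap2 in the frame of stage between 0.063 and 0.077 m and x of cap3 in the frame of stage between 0.063 and 0.077 m and y of cap3 in the frame of stage between 0.063 and 0.077 m and x of cap4 in the frame of stage between 0.063 and 0.077 m and y of cap4 in the frame of stage between 0.063 and 0.077 m) or (angle between stage's own x axis and vertical below 1.5818 rad and angle between stage's own y axis and vertical above 1.5598 rad and x of cap1 in the frame of stage between 0.063 and 0.077 m and y of cap1 in the frame of stage between -0.077 and -0.063 m and x of cap2 in the frame of stage between 0.063 and 0.077 m and y of cap2 in the frame of stage between -0.077 and -0.063 m and x of cap3 in the frame of stage between 0.063 and 0.077 m and y of cap3 in the frame of stage between -0.077 and -0.063 m and x of cap4 in the frame of stage between 0.063 and 0.077 m and y of cap4 in the frame of stage between -0.077 and -0.063 m) or (angle between stage's own x axis and vertical above 1.5598 rad and angle between stage's own y axis and vertical above 1.5598 rad and x of cap1 in the frame of stage between -0.077 and -0.063 m and y of cap1 in the frame of stage between -0.077 and -0.063 m and x of cap2 in the frame of stage between -0.077 and -0.063 m and y of cap2 in the frame of stage between -0.077 and -0.063 m and x of cap3 in the frame of stage between -0.077 and -0.063 m and y of cap3 in the frame of stage between -0.077 and -0.063 m and x of cap4 in the frame of stage between -0.077 and -0.063 m and y of cap4 in the frame of stage between -0.077 and -0.063 m)) and value of joint swingarm above 1.5 rad and horizontal distance between probe and stand below 0.012 m and angle between probe's own z axis and vertical below 0.12 rad and z of probe in the frame of stand between 0.014 and 0.03 m and (z of cap1 in the frame of stage between -0.001 and 0.009 m or z of cap1 in the frame of stage between 0.039 and 0.049 m or z of cap1 in the frame of stage between 0.079 and 0.089 m) and angle between the z axis of each of cap1, cap2, cap3, cap4 and the z axis of stage, either way round below 0.1 rad and linear speed of each of cap1, cap2, cap3, cap4, probe below 0.02 m/s and (z of cap2 in the frame of stage between -0.001 and 0.009 m or z of cap2 in the frame of stage between 0.039 and 0.049 m or z of cap2 in the frame of stage between 0.079 and 0.089 m) and (z of cap3 in the frame of stage between -0.001 and 0.009 m or z of cap3 in the frame of stage between 0.039 and 0.049 m or z of cap3 in the frame of stage between 0.079 and 0.089 m) and (z of cap4 in the frame of stage between -0.001 and 0.009 m or z of cap4 in the frame of stage between 0.039 and 0.049 m or z of cap4 in the frame of stage between 0.079 and 0.089 m)); the robot touches nothing.
It fails at once if the probe is pressed on the stage with more than 45 N (contact force between probe and stage above 45 N).
It fails at once if a cap held in the fingers is pressed with more than 40 N on the stage or another cap ((contact force between the fingers and cap1 above 1 N and (contact force between cap1 and stage above 40 N or contact force between cap1 and cap2 above 40 N or contact force between cap1 and cap3 above 40 N or contact force between cap1 and cap4 above 40 N)) or (contact force between the fingers and cap2 above 1 N and (contact force between cap2 and stage above 40 N or contact force between cap2 and cap1 above 40 N or contact force between cap2 and cap3 above 40 N or contact force between cap2 and cap4 above 40 N)) or (contact force between the fingers and cap3 above 1 N and (contact force between cap3 and stage above 40 N or contact force between cap3 and cap1 above 40 N or contact force between cap3 and cap2 above 40 N or contact force between cap3 and cap4 above 40 N)) or (contact force between the fingers and cap4 above 1 N and (contact force between cap4 and stage above 40 N or contact force between cap4 and cap1 above 40 N or contact force between cap4 and cap2 above 40 N or contact force between cap4 and cap3 above 40 N))).
It fails at once if the jar, beaker or box is shoved more than 30 mm (distance of any of reagent_jar, beaker, cuvette_box from where it was at the start of the episode above 0.03 m).
Of cap1, cap2, cap3, cap4 only 2 to 3 are there at a start; the rules pass over those that are not, and their reading is None.
At some moment in a run one of cap1, cap2, cap3, cap4 may be knocked a few centimetres aside while the robot is not near it.
It also fails if it takes over 210 s, if anything falls off the work surface, if the arm or the gripper's body presses on something with over 40 N, if the wrist force passes 120 N, or if a joint passes its speed limit or range.

## Working session

There is one attempt and no reset: what is moved stays moved. The work goes in short steps, Python scripts to look and compute and a tool call to move; the robot and the scene stay as the last step left them, time stands still between calls to the robot, and variables do not carry over. Pictures are saved under pics/ and viewed, and the job is handed in when it is done.

Besides the shell and the picture viewer there is one more tool, called after "Emit:" by a JSON object that holds its "op" and its "data", one argument or row to a line. arm_command: Moves the arm, as the interface text tells. Its arguments: {"type":"object","properties":{"deltas":{"type":"array","items":{"type":"array","items":{"type":"number"}}}},"required":["deltas"]}

```bash
ls; mkdir -p pics
python3 - <<'E'
from bench import r
import cv2,numpy as np
print(r.state())
for n in("side","top"):
    c=r.capture(n); cv2.imwrite(f"pics/{n}0.png",c["pixels"][:,:,::-1]); print(n,c["K"],c["dist_coeffs"],c["R"],c["t"], -np.array(c["R"]).T@c["t"])
E
```

```text
pics
{'clock': 0.0, 'qpos': array([-1.35757897e+00,  4.80849418e-01,  1.59685326e+00, -7.92435180e-06,
        1.06511127e+00, -4.66112601e-02]), 'joint_velocities': array([-4.93010647e-04,  9.90564634e-04,  1.46971594e-03,  1.24971528e-03,
       -9.06431173e-05,  1.65073925e-03]), 'effort': array([-2.31673250e-03, -9.50661135e+01, -4.30171824e+01, -6.05724672e-04,
        1.26692012e-02, -6.14841929e-05]), 'ee_pos': array([ 0.16692582, -0.62781083,  0.25566865]), 'tcp_rot': array([-1.6117351 ,  1.56957501,  1.78969001]), 'force': array([ 0.70536358, -0.0012521 , -0.22924678]), 'wrist_torque': array([-0.01594301, -0.0109432 ,  0.05520221]), 'opening': 1.003498969753887}
side [[497.72791973   0.         275.03167907]
 [  0.         497.72791973 212.5957012 ]
 [  0.           0.           1.        ]] [-0.15566004  0.          0.          0.          0.        ] [[-0.83585083 -0.54895522 -0.00124647]
 [-0.38573759  0.58894476 -0.71017645]
 [ 0.39058917 -0.59312076 -0.70402263]] [0.47377328 0.33213423 1.10406008] [0.09288654 0.71931255 1.01374773]
top [[416.41232179   0.         277.04857608]
 [  0.         416.41232179 207.77429627]
 [  0.           0.           1.        ]] [-0.09142739  0.          0.          0.          0.        ] [[ 0.00157723 -0.99982421 -0.01868301]
 [-0.98368125  0.00181011 -0.17991086]
 [ 0.17991305  0.01866189 -0.98350548]] [-0.01725538  0.62009257  0.98051228] [ 0.4335937  -0.03667299  1.07557821]
```

View pics/side0.png

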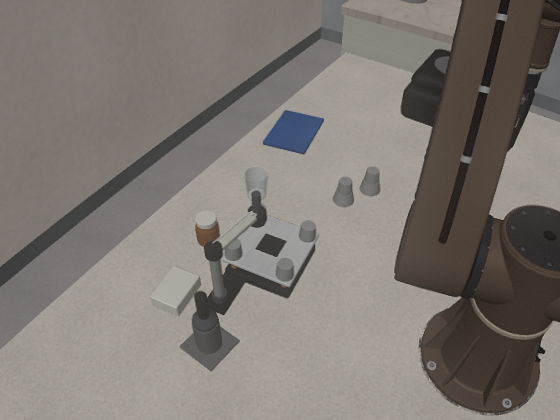

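View pics/top0.png

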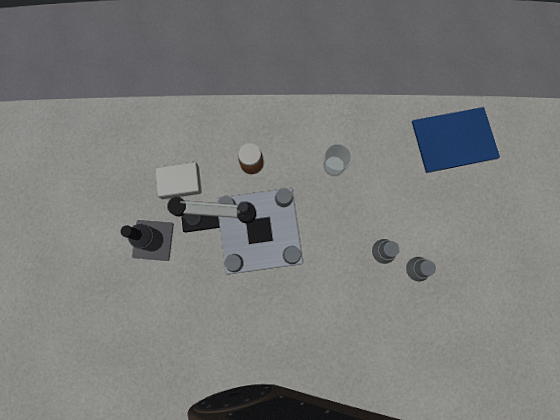

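The top view shows the probe and stand at about (145,237), the arm pivot at (177,206), the knob at (246,211), the bosses at (284,198), (292,255), (234,262) and (226,202, partly hidden), and two caps at (385,250) and (421,268).

```bash
cat > h.py <<'E'
import cv2,numpy as np
from bench import r
def cap(n,save=None):
    c=r.capture(n); c={k:np.array(v) for k,v in c.items()}
    if save: cv2.imwrite("pics/"+save,c["pixels"][:,:,::-1])
    return c
def ray(c,uv):
    p=cv2.undistortPoints(np.array([[uv]],float),c["K"],c["dist_coeffs"])[0,0]
    d=c["R"].T@np.array([p[0],p[1],1]); return -c["R"].T@c["t"],d/np.linalg.norm(d)
def onz(c,uv,z):
    o,d=ray(c,uv); return o+d*(z-o[2])/d[2]
def proj(c,X):
    return cv2.projectPoints(np.array(X,float).reshape(-1,3),cv2.Rodrigues(c["R"])[0],c["t"],c["K"],c["dist_coeffs"])[0][:,0]
def tri(c1,u1,c2,u2):
    o1,d1=ray(c1,u1);o2,d2=ray(c2,u2)
    s=np.linalg.lstsq(np.stack([d1,-d2],1),o2-o1,rcond=None)[0]
    a,b=o1+s[0]*d1,o2+s[1]*d2; return (a+b)/2,np.linalg.norm(a-b)
def crop(c,u,v,w,h,k,name,pts=None):
    im=c["pixels"][v:v+h,u:u+w,::-1].copy(); im=cv2.resize(im,None,fx=k,fy=k,interpolation=cv2.INTER_CUBIC)
    if pts is not None:
        for p in pts: cv2.circle(im,tuple(int(round(float(q))) for q in ((p[0]+.5-u)*k,(p[1]+.5-v)*k)),2,(0,0,255),-1)
    for i in range(0,w,20): cv2.putText(im,str(u+i),(i*k,8),0,.3,(0,255,255),1); cv2.line(im,(i*k,9),(i*k,13),(0,255,255),1)
    for i in range(0,h,20): cv2.putText(im,str(v+i),(0,i*k+4),0,.3,(0,255,255),1)
    cv2.imwrite("pics/"+name,im)
E
python3 - <<'E'
from h import *
t=cap("top");s=cap("side")
import pickle;pickle.dump((t,s),open("c0.pkl","wb"))
crop(t,110,180,200,100,4,"t1.png"); crop(s,170,180,160,150,4,"s1.png"); crop(t,360,220,100,70,6,"t2.png"); crop(s,310,150,100,70,6,"s2.png")
for n,uv,z in [("hinge",(177,206),.2),("knob",(246,211),.252),("b FR",(284,198),.11),("NR",(292,255),.11),("NL",(234,262),.11),("cap",(391,249),.076),("cap",(428,267),.076),("cap",(358,159),.076)]: print(n,onz(t,uv,z).round(4))
E
```

```text
hinge [0.5981 0.1962 0.2   ]
knob [0.5778 0.0414 0.252 ]
b FR [ 0.6337 -0.0348  0.11  ]
NR [ 0.4992 -0.0531  0.11  ]
NL [0.4829 0.081  0.11  ]
cap [ 0.5152 -0.2918  0.076 ]
cap [ 0.4715 -0.3797  0.076 ]
cap [ 0.7399 -0.2197  0.076 ]
```

View pics/t1.png

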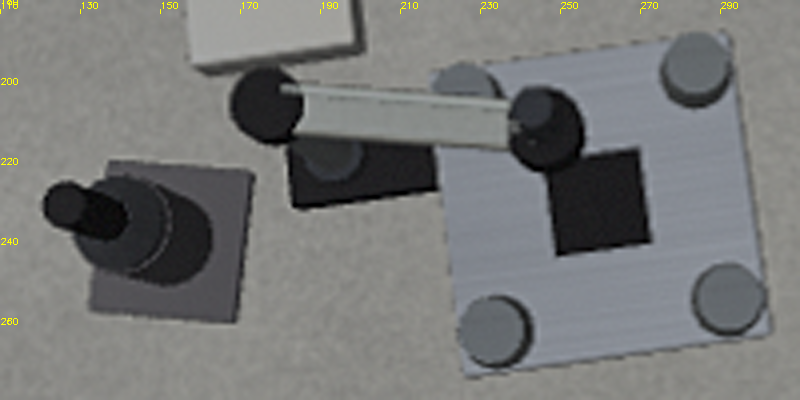

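View pics/s1.png

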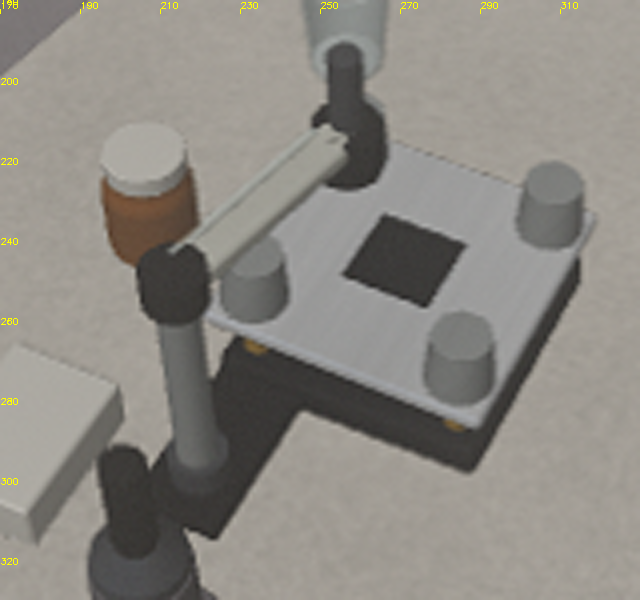

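View pics/t2.png

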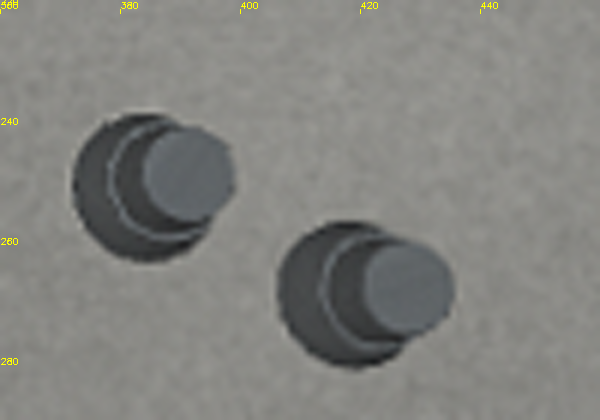

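View pics/s2.png

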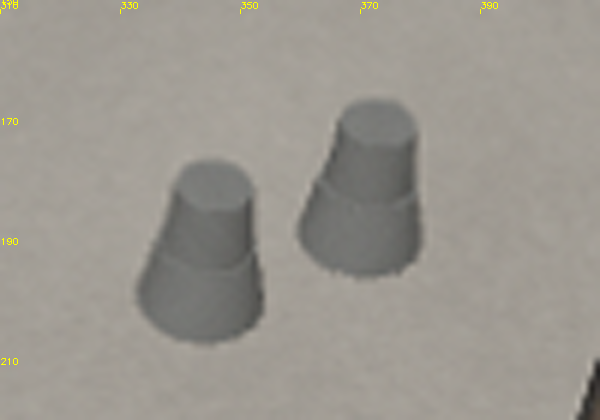

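```bash
cat >> h.py <<'E'
from scipy.spatial.transform import Rotation as Ro
def pose():
    s=r.state(); return np.array(s["ee_pos"]),Ro.from_euler("xyz",s["tcp_rot"]).as_matrix()
def jaw(Rm): return np.arctan2(Rm[1,1],Rm[0,1])
def to(pts,yaw=None,P=None):
    "deltas for world tcp targets; yaw=jaw axis direction (mod pi)"
    p,Rm=pose() if P is None else P
    out=[]
    pts=np.atleast_2d(pts)
    for i,x in enumerate(pts):
        d=Rm.T@(x-p); sp=0
        if yaw is not None:
            y=np.atleast_1d(yaw)[min(i,len(np.atleast_1d(yaw))-1)]
            sp=-((y-jaw(Rm)+np.pi/2)%np.pi-np.pi/2)
        out.append([*d.round(4),round(float(sp),3)])
    return out
E
python3 - <<'E'
from h import *
import pickle;t,s=pickle.load(open("c0.pkl","rb"))
print("knob",tri(t,(242.7,206),s,(255.3,193)))
print("knob z",onz(t,(242.7,206),.252),onz(s,(255.3,193),.252))
print("hinge",tri(t,(176.5,206),s,(213,245)))
print("NL",tri(t,(233,262),s,(284.5,264)),"FL side",onz(s,(234,244),.11),"NR",tri(t,(291,254.5),s,(308,226)),"FR",onz(t,(283,197),.11))
print("capA",tri(t,(391,248.5),s,(344,180.5)),"capB",tri(t,(427.5,267.5),s,(372,170)))
print("handle top",tri(t,(126,231.5),s,(201,293)))
print("stand foot", [onz(t,q,.008).round(3) for q in[(137,220),(173,223),(169,260.5),(132,257)]])
p,R=pose();print(p,R.round(3),jaw(R))
E
```

```text
knob (array([0.58822599, 0.04836713, 0.25088147]), np.float64(1.054745487985613e-06))
knob z [0.58801675 0.04825203 0.252     ] [0.58749917 0.04935077 0.252     ]
hinge (array([0.59768114, 0.19603003, 0.2063208 ]), np.float64(0.001756119764726392))
NL (array([0.4838002 , 0.0843563 , 0.10431059]), np.float64(0.0013474926656160543)) FL side [0.61817731 0.10309777 0.11      ] NR (array([ 0.50058692, -0.05086388,  0.10597702]), np.float64(0.0001145902985176684)) FR [ 0.63614314 -0.0324085   0.11      ]
capA (array([ 0.51832966, -0.29147834,  0.07426664]), np.float64(0.003910386381975684)) capB (array([ 0.47126807, -0.37826041,  0.07514074]), np.float64(0.0019850247326020716))
handle top (array([0.54291759, 0.3065182 , 0.1988847 ]), np.float64(0.0010097972428409843))
stand foot [array([0.597, 0.353, 0.008]), array([0.589, 0.256, 0.008]), array([0.491, 0.262, 0.008]), array([0.499, 0.361, 0.008])]
[ 0.16698431 -0.62797404  0.25593193] [[-0.     0.257 -0.966]
 [ 0.001 -0.966 -0.257]
 [-1.    -0.001 -0.   ]] -1.3109567835704865
```

Run:
```python
from h import *
print(to([[.3775,-.29,.33],[.588,.0485,.33]],-.064))
```

```text
[[np.float64(-0.0739), np.float64(-0.2726), np.float64(-0.2903), -1.247], [np.float64(-0.0737), np.float64(-0.5456), np.float64(-0.5807), -1.247]]
```

Emit:
{"op": "arm_command", "data": {
  "deltas": [
    [-0.05, 0, 0, 0, 1],
    [-0.074, -0.03, -0.03, 0, 1],
    [-0.074, -0.07, -0.075, -0.15, 1],
    [-0.074, -0.11, -0.117, -0.3, 1],
    [-0.074, -0.15, -0.16, -0.45, 1],
    [-0.074, -0.19, -0.202, -0.6, 1],
    [-0.074, -0.23, -0.245, -0.75, 1],
    [-0.074, -0.27, -0.287, -0.9, 1],
    [-0.074, -0.31, -0.33, -1.05, 1],
    [-0.074, -0.35, -0.372, -1.15, 1],
    [-0.074, -0.39, -0.415, -1.247, 1],
    [-0.074, -0.43, -0.458, -1.247, 1]
  ]
}}

```text
clock: 1.7
ee_pos: [0.4999, -0.0931, 0.3304]
tcp_rot: [1.13, 1.57, -0.503]
force: [1.2, -1.2, 0.4]
opening: 1.0
```

Run:
```python
from h import *
p,R=pose();print(p,R.round(3),jaw(R),r.state()["force"])
print(to([[.588,.0485,.33],[.588,.0485,.235]],-.064))
```

```text
[ 0.49988739 -0.09313824  0.33041614] [[ 0.     0.998 -0.062]
 [-0.    -0.062 -0.998]
 [-1.     0.     0.   ]] -0.06231234990850296 [ 1.15969646 -1.20571835  0.39223309]
[[np.float64(0.0004), np.float64(0.0791), np.float64(-0.1469), 0.002], [np.float64(0.0954), np.float64(0.0791), np.float64(-0.1469), 0.002]]
```

Emit:
{"op": "arm_command", "data": {
  "deltas": [
    [0, 0.025, -0.047, 0, 1],
    [0, 0.053, -0.097, 0, 1],
    [0, 0.079, -0.147, 0, 1],
    [0, 0.079, -0.147, 0, 1],
    [0.04, 0.079, -0.147, 0, 1],
    [0.08, 0.079, -0.147, 0, 1],
    [0.095, 0.079, -0.147, 0, 1],
    [0.095, 0.079, -0.147, 0, 1],
    [0.095, 0.079, -0.147, 0, -1],
    [0.095, 0.079, -0.147, 0, -1],
    [0.095, 0.079, -0.147, 0, -1],
    [0.095, 0.079, -0.147, 0, -1]
  ]
}}

```text
clock: 3.2
ee_pos: [0.5877, 0.0467, 0.236]
tcp_rot: [1.639, 1.57, 0.004]
force: [-0.8, 0.5, 4.9]
opening: 0.243
```

Run:
```python
from h import *
p,R=pose();st=r.state();print(p,st["force"],st["opening"],jaw(R))
h=np.array([.5977,.196]); d=p[:2]-h; rad=np.hypot(*d); a0=np.arctan2(d[1],d[0]); print(rad,a0)
for n in [12]:
  for i in range(1,n+1):
    da=-1.48*i/n; q=h+rad*np.array([np.cos(a0+da),np.sin(a0+da)]); print([round(float(v),3) for v in to([[*q,p[2]]])[0][:3]],round(-da,2))
t=cap("top");s=cap("side");crop(t,150,160,140,110,5,"t3.png");crop(s,180,160,140,110,5,"s3.png")
```

```text
[0.58774267 0.04669199 0.23602285] [-0.77038011  0.49757073  4.9381019 ] 0.24288355684865615 -0.0639487355049209
0.1496396654217451 -1.6373875890214458
[-0.0, -0.018, -0.001] 0.12
[-0.0, -0.036, -0.005] 0.25
[-0.0, -0.054, -0.01] 0.37
[-0.0, -0.071, -0.018] 0.49
[-0.0, -0.086, -0.028] 0.62
[-0.0, -0.101, -0.039] 0.74
[-0.0, -0.114, -0.053] 0.86
[-0.0, -0.125, -0.067] 0.99
[-0.0, -0.134, -0.084] 1.11
[-0.0, -0.141, -0.101] 1.23
[-0.0, -0.146, -0.118] 1.36
[-0.0, -0.149, -0.137] 1.48
```

View pics/s3.png

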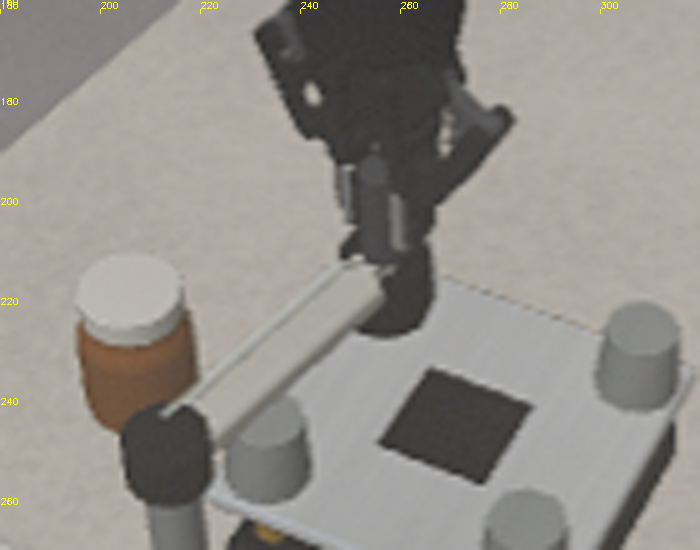

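The knob at (253,195) sits between the pads and the opening (0.243) agrees with its 22 mm diameter. I'll swing the arm now.

Emit:
{"op": "arm_command", "data": {
  "deltas": [
    [0, -0.018, -0.001, 0.12, -1],
    [0, -0.036, -0.005, 0.25, -1],
    [0, -0.054, -0.01, 0.37, -1],
    [0, -0.071, -0.018, 0.49, -1],
    [0, -0.086, -0.028, 0.62, -1],
    [0, -0.101, -0.039, 0.74, -1],
    [0, -0.114, -0.053, 0.86, -1],
    [0, -0.125, -0.067, 0.99, -1],
    [0, -0.134, -0.084, 1.11, -1],
    [0, -0.141, -0.101, 1.23, -1],
    [0, -0.146, -0.118, 1.36, -1],
    [0, -0.149, -0.137, 1.48, -1]
  ]
}}

```text
clock: 4.8
ee_pos: [0.4472, 0.1933, 0.236]
tcp_rot: [2.505, 1.57, -0.614]
force: [2.1, -7.0, 6.9]
opening: 0.242
```

Emit:
{"op": "arm_command", "data": {
  "deltas": [
    [0, 0, 0, 0, -1],
    [0, 0, 0, 0, -1],
    [0, 0, 0, 0, 1],
    [0, 0, 0, 0, 1],
    [0, 0, 0, 0, 1],
    [0, 0, 0, 0, 1],
    [-0.05, 0, 0, 0, 1],
    [-0.1, 0, 0, 0, 1],
    [-0.1, 0, 0, 0, 1]
  ]
}}

```text
clock: 5.92
ee_pos: [0.4491, 0.1935, 0.3388]
tcp_rot: [-2.824, 1.565, 0.345]
force: [-0.0, -0.4, 0.1]
opening: 1.001
```

Run:
```python
from h import *
p,R=pose();st=r.state();print(p,st["force"],st["opening"],jaw(R),st["qpos"])
t=cap("top","t4.png");s=cap("side","s4.png");import pickle;pickle.dump((t,s),open("c1.pkl","wb"))
```

```text
[0.44912554 0.19353077 0.33880703] [-0.02126081 -0.3664499   0.10770059] 1.0007374425809015 -1.5439707414508907 [ 3.44865995e-01  1.65560918e-01  1.85019055e+00 -9.68146280e-07
  1.11960972e+00  1.88884292e+00]
```

View pics/t4.png

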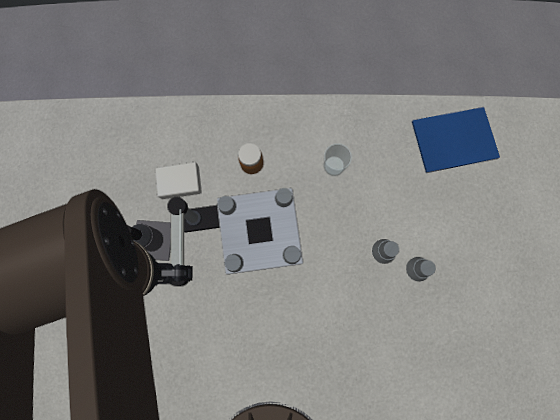

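View pics/s4.png

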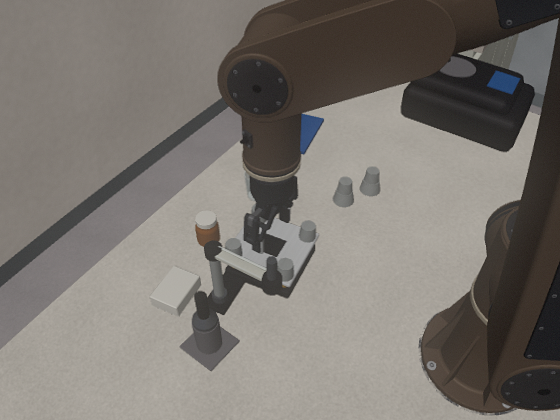

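Run:
```python
from h import *
import pickle;t,s=pickle.load(open("c1.pkl","rb"))
print(to([[.5432,.307,.339],[.5432,.307,.171]]))
crop(t,210,185,100,95,6,"t5.png"); crop(s,200,200,100,130,6,"s5.png")
```

```text
[[np.float64(-0.0035), np.float64(-0.1115), np.float64(-0.0988), 0.0], [np.float64(0.1645), np.float64(-0.1115), np.float64(-0.0987), 0.0]]
```

View pics/t5.png

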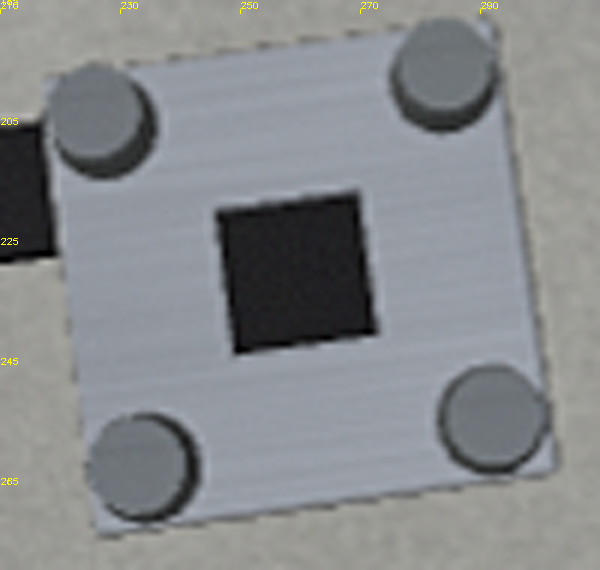

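The boss tops are at FL (225,203), FR (283,196), NL (233,262) and NR (291,254).

Emit:
{"op": "arm_command", "data": {
  "deltas": [
    [-0.003, -0.04, -0.035, 0, 1],
    [-0.003, -0.08, -0.07, 0, 1],
    [-0.003, -0.111, -0.099, 0, 1],
    [-0.003, -0.111, -0.099, 0, 1],
    [0.05, -0.111, -0.099, 0, 1],
    [0.1, -0.111, -0.099, 0, 1],
    [0.14, -0.111, -0.099, 0, 1],
    [0.164, -0.111, -0.099, 0, 1],
    [0.164, -0.111, -0.099, 0, 1],
    [0.164, -0.111, -0.099, 0, 1]
  ]
}}

```text
clock: 7.28
ee_pos: [0.5435, 0.3064, 0.1719]
tcp_rot: [-2.838, 1.571, 0.33]
force: [0.1, 0.3, 0.2]
opening: 0.999
```

Run:
```python
from h import *
p,R=pose();st=r.state();print(p,st["force"],st["opening"],jaw(R))
s=cap("side");crop(s,160,240,110,130,5,"s6.png")
```

```text
[0.54348647 0.30637144 0.17185822] [0.1316047  0.25773082 0.21415063] 0.9991257936684749 -1.5441379976464742
```

View pics/s6.png

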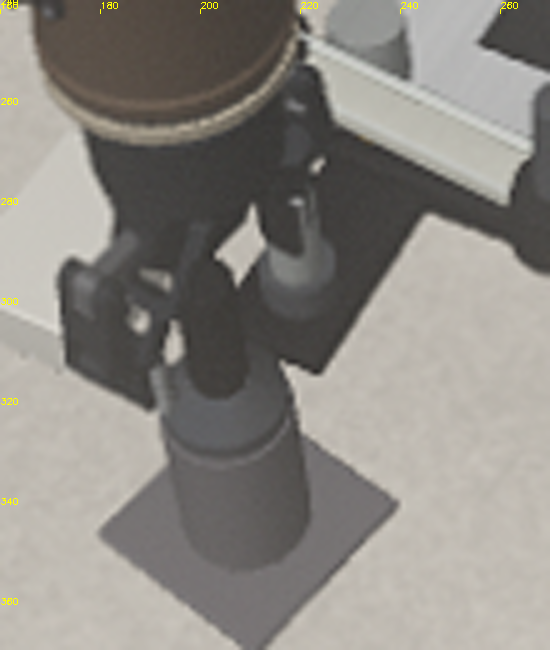

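The handle at (202,300) is between the pads. I'll close and lift.

Emit:
{"op": "arm_command", "data": {
  "deltas": [
    [0, 0, 0, 0, -1],
    [0, 0, 0, 0, -1],
    [0, 0, 0, 0, -1],
    [0, 0, 0, 0, -1],
    [0, 0, 0, 0, -1],
    [-0.02, 0, 0, 0, -1],
    [-0.05, 0, 0, 0, -1],
    [-0.08, 0, 0, 0, -1],
    [-0.11, 0, 0, 0, -1],
    [-0.145, 0, 0, 0, -1],
    [-0.145, 0, 0, 0, -1],
    [-0.145, 0, 0, 0, -1]
  ]
}}

```text
clock: 8.82
ee_pos: [0.5431, 0.3064, 0.3156]
tcp_rot: [0.453, 1.57, -2.662]
force: [-0.1, -0.2, -1.4]
opening: 0.293
```

Run:
```python
from h import *
p,R=pose();st=r.state();print(p,st["force"],st["opening"],jaw(R))
t=cap("top");s=cap("side");crop(s,150,180,160,150,4,"s7.png");crop(t,100,180,200,110,4,"t7.png")
```

```text
[0.54311044 0.30638027 0.31559752] [-0.10154001 -0.15189748 -1.42235659] 0.29330682246606504 -1.5440169600564735
```

View pics/s7.png

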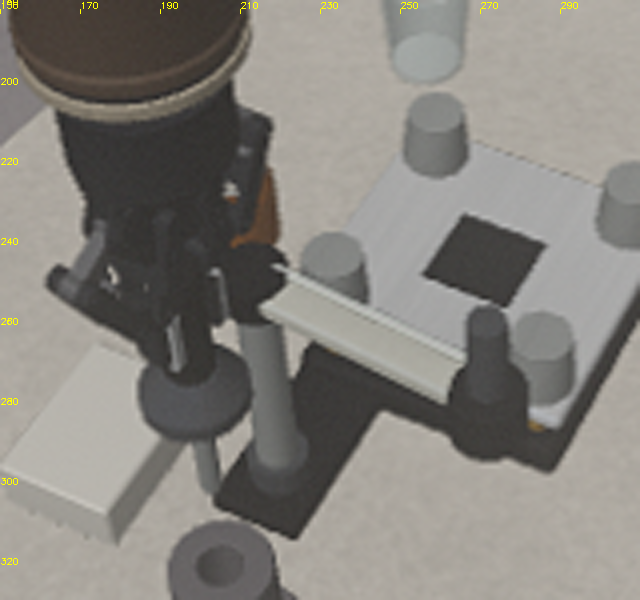

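View pics/t7.png

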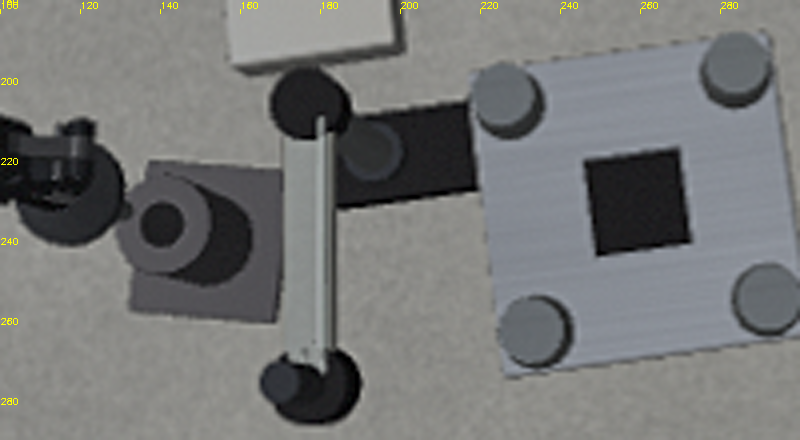

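Run:
```python
from h import *
t=cap("top");s=cap("side");import pickle;pickle.dump((t,s),open("c2.pkl","wb"))
print("hole",tri(t,(139.8,235.5),s,(204.5,321.5)), onz(t,(139.8,235.5),.1))
B={}
for n,a,b in [("NL",(233,262),(284.5,263.5)),("FL",(225.5,203.5),(232.5,244)),("FR",(283,196.5),(258.5,209.5)),("NR",(291.2,254.2),(307.5,225.5))]:
    B[n]=tri(t,a,s,b);print(n,B[n])
A=np.array([B[k][0] for k in B]);c=A.mean(0);print(c,[round(float(q),4) for q in np.linalg.lstsq(np.c_[A[:,:2]-c[:2],np.ones(4)],A[:,2],rcond=None)[0]])
for z in(.165,):print(onz(s,(202.5,302),z))
crop(s,190,180,150,110,5,"s8.png")
```

```text
hole (array([0.54516913, 0.3107823 , 0.09812756]), np.float64(0.000556664859911894)) [0.54520658 0.31025623 0.1       ]
NL (array([0.48380852, 0.08419486, 0.10596332]), np.float64(0.0015517449705960394))
FL (array([0.62138089, 0.10427108, 0.10894592]), np.float64(0.0009122019070844891))
FR (array([ 0.63882434, -0.03218028,  0.10522171]), np.float64(0.0009967245358374255))
NR (array([ 0.50167438, -0.0511114 ,  0.10685716]), np.float64(0.0008804736949577631))
[0.56142203 0.02629357 0.10674703] [0.0034, 0.0109, 0.1067]
[0.54510085 0.30564334 0.165     ]
```

View pics/s8.png

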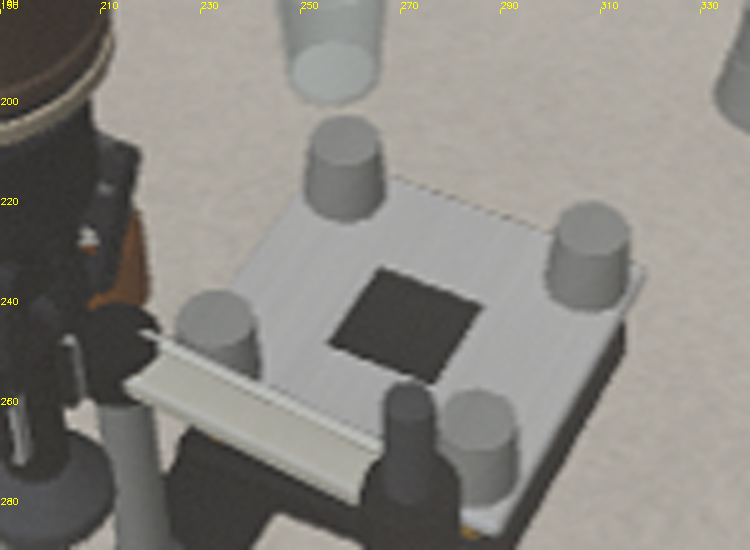

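Run:
```python
from h import *
print(to([[.543,.3065,.385],[.512,.195,.385],[.483,.084,.385],[.483,.084,.29]]))
```

```text
[[np.float64(-0.0698), np.float64(-0.0001), np.float64(0.0002), 0.0], [np.float64(-0.0697), np.float64(0.1105), np.float64(0.0342), 0.0], [np.float64(-0.0695), np.float64(0.2207), np.float64(0.0661), 0.0], [np.float64(0.0255), np.float64(0.2206), np.float64(0.066), 0.0]]
```

Emit:
{"op": "arm_command", "data": {
  "deltas": [
    [-0.04, 0, 0, 0, -1],
    [-0.07, 0.01, 0.003, 0, -1],
    [-0.07, 0.055, 0.017, 0, -1],
    [-0.07, 0.11, 0.034, 0, -1],
    [-0.07, 0.165, 0.05, 0, -1],
    [-0.07, 0.205, 0.062, 0, -1],
    [-0.07, 0.22, 0.066, 0, -1],
    [-0.04, 0.22, 0.066, 0, -1],
    [0, 0.22, 0.066, 0, -1],
    [0.026, 0.22, 0.066, 0, -1],
    [0.026, 0.22, 0.066, 0, -1],
    [0.026, 0.22, 0.066, 0, -1]
  ]
}}

```text
clock: 10.52
ee_pos: [0.484, 0.0852, 0.2911]
tcp_rot: [-2.928, 1.57, 0.24]
force: [0.5, -0.6, -1.4]
opening: 0.283
```

Run:
```python
from h import *
p,R=pose();st=r.state();print(p,st["force"],st["opening"],jaw(R))
t=cap("top");s=cap("side");crop(s,230,180,120,120,5,"s9.png");crop(t,190,200,120,100,5,"t9.png")
```

```text
[0.48399268 0.08519881 0.29108854] [ 0.46769887 -0.63186045 -1.4183114 ] 0.2833054464391463 -1.5437453863029234
```

View pics/s9.png

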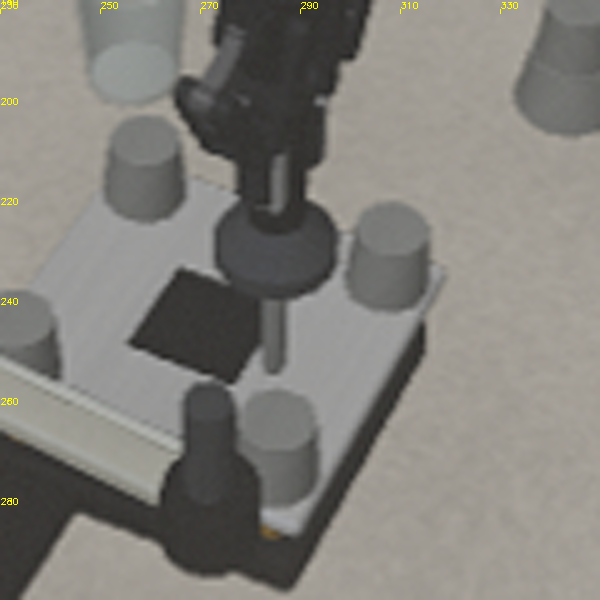

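View pics/t9.png

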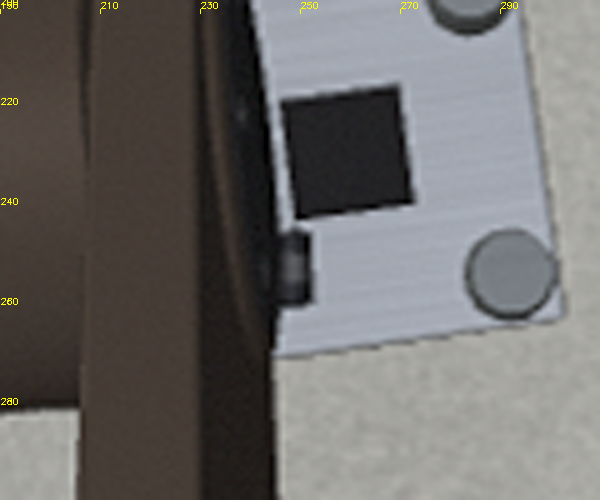

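The tip at (284,255) is above the NL boss top at (285,263).

Emit:
{"op": "arm_command", "data": {
  "deltas": [
    [0.012, 0, 0, 0, -1],
    [0.024, 0, 0, 0, -1],
    [0.027, 0, 0, 0, -1],
    [0.027, 0, 0, 0, -1]
  ]
}}

```text
clock: 11.12
ee_pos: [0.4832, 0.0849, 0.263]
tcp_rot: [0.049, 1.57, -3.066]
force: [0.4, -0.3, -0.7]
opening: 0.291
```

Emit:
{"op": "arm_command", "data": {
  "deltas": [
    [0.001, 0, 0, 0, -1],
    [0.002, 0, 0, 0, -1],
    [0.002, 0, 0, 0, -1]
  ]
}}

```text
clock: 11.5
ee_pos: [0.4834, 0.0849, 0.2614]
tcp_rot: [-2.934, 1.571, 0.235]
force: [0.1, -0.7, -0.9]
opening: 0.289
```

Emit:
{"op": "arm_command", "data": {
  "deltas": [
    [0.001, 0, 0, 0, -1],
    [0.002, 0, 0, 0, -1],
    [0.002, 0, 0, 0, -1]
  ]
}}

```text
clock: 11.88
ee_pos: [0.4833, 0.0849, 0.2592]
tcp_rot: [-0.222, 1.571, 2.947]
force: [-0.6, -0.3, -1.8]
opening: 0.292
```

Next is a fine approach, one short call at a time.

Emit:
{"op": "arm_command", "data": {
  "deltas": [
    [0.001, 0, 0, 0, -1],
    [0.001, 0, 0, 0, -1]
  ]
}}

```text
clock: 12.12
ee_pos: [0.4834, 0.0849, 0.2582]
tcp_rot: [-0.16, 1.571, 3.008]
force: [-0.4, -0.5, -1.1]
opening: 0.291
```

Emit:
{"op": "arm_command", "data": {
  "deltas": [
    [0.001, 0, 0, 0, -1],
    [0.001, 0, 0, 0, -1]
  ]
}}

```text
clock: 12.38
ee_pos: [0.4836, 0.0849, 0.2575]
tcp_rot: [-2.996, 1.57, 0.172]
force: [-0.1, -0.8, 2.6]
opening: 0.289
```

Emit:
{"op": "arm_command", "data": {
  "deltas": [
    [0.0005, 0, 0, 0, -1],
    [0.0005, 0, 0, 0, -1]
  ]
}}

```text
clock: 12.62
ee_pos: [0.4837, 0.0849, 0.2572]
tcp_rot: [-3.011, 1.57, 0.158]
force: [-0.1, 0.8, 7.9]
opening: 0.292
```

Run:
```python
from h import *
st=r.state();p,R=pose();print(p,st["force"])
s=cap("side");crop(s,230,180,120,120,5,"s10.png")
st=r.state();print(st["ee_pos"],st["force"])
print(to([[.6214,.1043,.285]]))
```

```text
[0.4836645  0.08493925 0.25717695] [-0.09764451  0.76926807  7.8847191 ]
[0.48368314 0.08491886 0.25720597] [-1.3788082  -0.9320229   8.01911072]
[[np.float64(-0.0277), np.float64(-0.0157), np.float64(-0.1382), 0.0]]
```

View pics/s10.png

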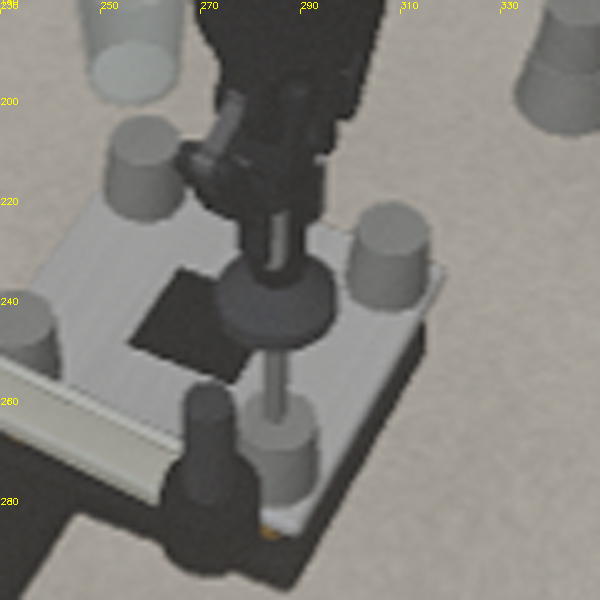

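The tip stands on the NL boss at about (285,263), with +9 N net at TCP z = 0.2573. I'll move on to FL.

Emit:
{"op": "arm_command", "data": {
  "deltas": [
    [-0.033, 0, 0, 0, -1],
    [-0.033, -0.005, -0.045, 0, -1],
    [-0.033, -0.01, -0.09, 0, -1],
    [-0.033, -0.016, -0.138, 0, -1],
    [-0.033, -0.016, -0.138, 0, -1],
    [-0.018, -0.016, -0.138, 0, -1],
    [-0.008, -0.016, -0.138, 0, -1],
    [-0.006, -0.016, -0.138, 0, -1],
    [-0.006, -0.016, -0.138, 0, -1]
  ]
}}

```text
clock: 13.8
ee_pos: [0.6206, 0.1045, 0.2628]
tcp_rot: [-0.047, 1.571, 3.121]
force: [-0.2, -0.2, -1.2]
opening: 0.288
```

Run:
```python
from h import *
p,R=pose();st=r.state();print(p,st["force"])
s=cap("side");crop(s,200,160,120,120,5,"s11.png")
```

```text
[0.62057991 0.10449746 0.26284414] [-0.18905815 -0.17276889 -1.18182932]
```

View pics/s11.png

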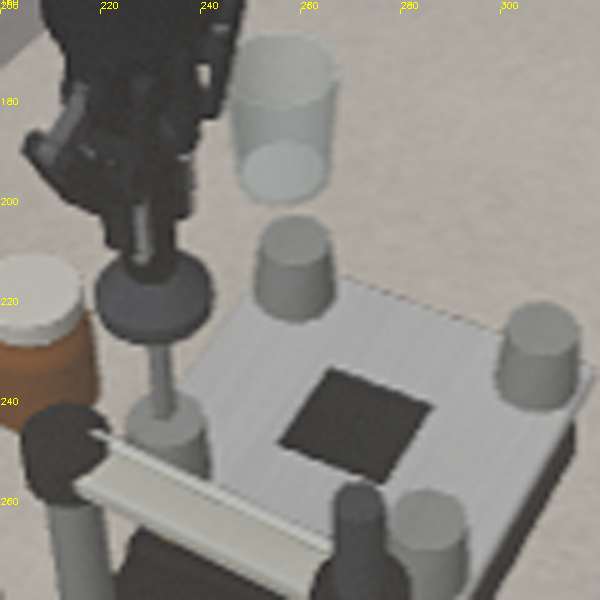

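The tip at (232,242) is just above the centre of FL. I'll feel down.

Emit:
{"op": "arm_command", "data": {
  "deltas": [
    [0.001, 0, 0, 0, -1],
    [0.001, 0, 0, 0, -1]
  ]
}}

```text
clock: 14.1
ee_pos: [0.621, 0.1046, 0.262]
tcp_rot: [-3.004, 1.57, 0.164]
force: [-0.2, -0.7, -1.1]
opening: 0.29
```

Emit:
{"op": "arm_command", "data": {
  "deltas": [
    [0.001, 0, 0, 0, -1],
    [0.001, 0, 0, 0, -1]
  ]
}}

```text
clock: 14.35
ee_pos: [0.6214, 0.1046, 0.2615]
tcp_rot: [-3.022, 1.569, 0.146]
force: [-0.5, 0.7, 5.9]
opening: 0.29
```

Emit:
{"op": "arm_command", "data": {
  "deltas": [
    [0.001, 0, 0, 0, -1],
    [0.001, 0, 0, 0, -1]
  ]
}}

```text
clock: 14.6
ee_pos: [0.6217, 0.1047, 0.2611]
tcp_rot: [-3.037, 1.568, 0.131]
force: [-1.4, -0.7, 13.3]
opening: 0.292
```

FL touched at TCP z of about 0.2617, about 4 mm above NL. FR is next.

Run:
```python
from h import *
print(to([[.6385,-.0322,.29]]),r.state()["force"])
```

```text
[[np.float64(-0.0289), np.float64(0.1373), np.float64(-0.0132), 0.0]] [-1.36183988 -0.6610695  13.33085829]
```

Emit:
{"op": "arm_command", "data": {
  "deltas": [
    [-0.028, 0, 0, 0, -1],
    [-0.029, 0.045, -0.004, 0, -1],
    [-0.029, 0.09, -0.009, 0, -1],
    [-0.029, 0.137, -0.013, 0, -1],
    [-0.029, 0.137, -0.013, 0, -1],
    [-0.012, 0.137, -0.013, 0, -1],
    [-0.005, 0.137, -0.013, 0, -1],
    [-0.005, 0.137, -0.013, 0, -1]
  ]
}}

```text
clock: 15.6
ee_pos: [0.637, -0.0311, 0.2636]
tcp_rot: [-0.158, 1.569, 3.012]
force: [0.7, 0.5, -1.7]
opening: 0.292
```

Run:
```python
from h import *
p,R=pose();st=r.state();print(p,st["force"])
s=cap("side");crop(s,220,140,120,120,5,"s12.png")
```

```text
[ 0.63695259 -0.03111213  0.2636152 ] [ 0.71585666  0.54978013 -1.6963049 ]
```

View pics/s12.png

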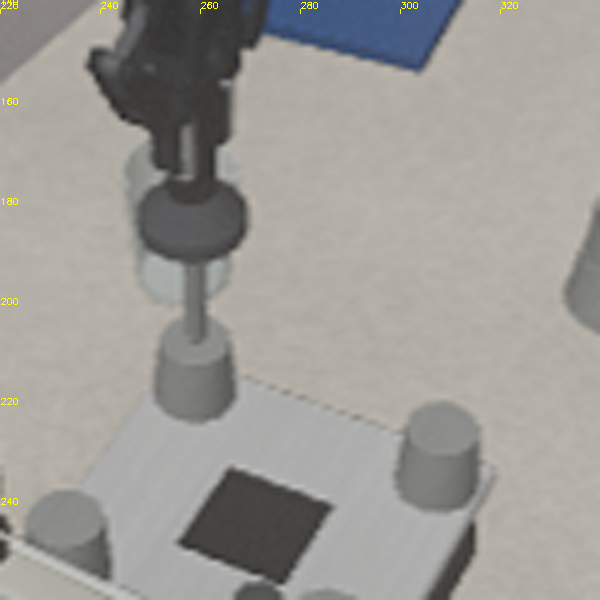

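The tip at (258,207) is above FR.

Emit:
{"op": "arm_command", "data": {
  "deltas": [
    [0.001, 0, 0, 0, -1],
    [0.002, 0, 0, 0, -1],
    [0.002, 0, 0, 0, -1]
  ]
}}

```text
clock: 16.02
ee_pos: [0.6376, -0.032, 0.2629]
tcp_rot: [2.872, 1.571, -0.243]
force: [-0.4, -0.0, -1.6]
opening: 0.292
```

Emit:
{"op": "arm_command", "data": {
  "deltas": [
    [0.001, 0, 0, 0, -1],
    [0.001, 0, 0, 0, -1]
  ]
}}

```text
clock: 16.27
ee_pos: [0.6375, -0.0321, 0.2617]
tcp_rot: [-0.685, 1.571, 2.484]
force: [0.4, 0.3, -1.7]
opening: 0.289
```

Emit:
{"op": "arm_command", "data": {
  "deltas": [
    [0.001, 0, 0, 0, -1],
    [0.001, 0, 0, 0, -1]
  ]
}}

```text
clock: 16.52
ee_pos: [0.6375, -0.032, 0.2607]
tcp_rot: [-0.193, 1.571, 2.975]
force: [-0.2, 0.3, -1.5]
opening: 0.295
```

Emit:
{"op": "arm_command", "data": {
  "deltas": [
    [0.001, 0, 0, 0, -1],
    [0.001, 0, 0, 0, -1]
  ]
}}

```text
clock: 16.77
ee_pos: [0.6376, -0.0321, 0.2597]
tcp_rot: [0.686, 1.571, -2.429]
force: [0.2, 0.7, -1.0]
opening: 0.29
```

Emit:
{"op": "arm_command", "data": {
  "deltas": [
    [0.001, 0, 0, 0, -1],
    [0.001, 0, 0, 0, -1]
  ]
}}

```text
clock: 17.02
ee_pos: [0.6378, -0.0321, 0.2592]
tcp_rot: [3.082, 1.57, -0.033]
force: [-0.3, 0.8, 3.7]
opening: 0.284
```

Emit:
{"op": "arm_command", "data": {
  "deltas": [
    [0.001, 0, 0, 0, -1],
    [0.001, 0, 0, 0, -1]
  ]
}}

```text
clock: 17.27
ee_pos: [0.6381, -0.0321, 0.2588]
tcp_rot: [3.023, 1.569, -0.092]
force: [-1.3, -0.8, 10.3]
opening: 0.291
```

Emit:
{"op": "arm_command", "data": {
  "deltas": [
    [0.0005, 0, 0, 0, -1],
    [0.0005, 0, 0, 0, -1]
  ]
}}

```text
clock: 17.52
ee_pos: [0.6383, -0.0321, 0.2587]
tcp_rot: [3.037, 1.569, -0.078]
force: [-1.9, -0.2, 15.1]
opening: 0.29
```

FR touched at about 0.2594. NR is next, predicted at about 0.255.

Run:
```python
from h import *
print(to([[.5017,-.0511,.285]]),r.state()["force"])
```

```text
[[np.float64(-0.0266), np.float64(0.0154), np.float64(0.137), 0.0]] [-1.93885135 -0.19996054 15.06146791]
```

Emit:
{"op": "arm_command", "data": {
  "deltas": [
    [-0.028, 0, 0, 0, -1],
    [-0.028, 0.005, 0.045, 0, -1],
    [-0.028, 0.01, 0.09, 0, -1],
    [-0.028, 0.015, 0.137, 0, -1],
    [-0.028, 0.015, 0.137, 0, -1],
    [-0.01, 0.015, 0.137, 0, -1],
    [-0.002, 0.015, 0.137, 0, -1],
    [-0.002, 0.015, 0.137, 0, -1]
  ]
}}

```text
clock: 18.52
ee_pos: [0.5011, -0.0506, 0.2588]
tcp_rot: [-0.199, 1.57, 2.969]
force: [0.0, -0.7, 0.2]
opening: 0.291
```

Run:
```python
from h import *
p,R=pose();st=r.state();print(p,st["force"])
s=cap("side");crop(s,250,150,120,120,5,"s13.png")
```

```text
[ 0.50107431 -0.05061765  0.25875526] [ 0.02644749 -0.70812349  0.2174704 ]
```

View pics/s13.png

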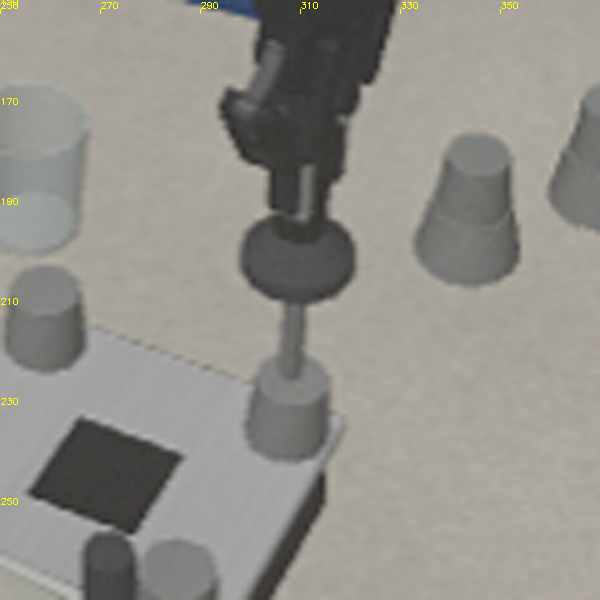

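The tip at (307,223) is above NR (307,226).

Emit:
{"op": "arm_command", "data": {
  "deltas": [
    [0.001, 0, 0, 0, -1],
    [0.002, 0, 0, 0, -1],
    [0.002, 0, 0, 0, -1]
  ]
}}

```text
clock: 18.95
ee_pos: [0.5011, -0.0507, 0.2574]
tcp_rot: [2.882, 1.571, -0.233]
force: [0.2, 0.3, -1.6]
opening: 0.287
```

Emit:
{"op": "arm_command", "data": {
  "deltas": [
    [0.001, 0, 0, 0, -1],
    [0.001, 0, 0, 0, -1]
  ]
}}

```text
clock: 19.2
ee_pos: [0.501, -0.0507, 0.2563]
tcp_rot: [-0.138, 1.571, 3.03]
force: [-0.2, -0.4, -1.9]
opening: 0.292
```

Emit:
{"op": "arm_command", "data": {
  "deltas": [
    [0.001, 0, 0, 0, -1],
    [0.001, 0, 0, 0, -1]
  ]
}}

```text
clock: 19.45
ee_pos: [0.5011, -0.0507, 0.2553]
tcp_rot: [2.942, 1.571, -0.173]
force: [0.1, 0.4, -0.7]
opening: 0.29
```

Emit:
{"op": "arm_command", "data": {
  "deltas": [
    [0.001, 0, 0, 0, -1],
    [0.001, 0, 0, 0, -1]
  ]
}}

```text
clock: 19.7
ee_pos: [0.5014, -0.0508, 0.2548]
tcp_rot: [2.971, 1.57, -0.144]
force: [-0.7, -0.7, 7.0]
opening: 0.288
```

Emit:
{"op": "arm_command", "data": {
  "deltas": [
    [0.001, 0, 0, 0, -1],
    [0.001, 0, 0, 0, -1]
  ]
}}

```text
clock: 19.95
ee_pos: [0.5018, -0.0508, 0.2544]
tcp_rot: [2.978, 1.569, -0.137]
force: [-1.8, 0.2, 16.3]
opening: 0.29
```

Run:
```python
from h import *
print(to([[.501,-.0507,.39],[.512,.195,.39],[.5445,.3085,.39],[.5445,.3085,.3156]]),r.state()["force"])
```

```text
[[np.float64(-0.1356), np.float64(-0.0001), np.float64(0.0005), 0.0], [np.float64(-0.1357), np.float64(-0.2454), np.float64(-0.017), 0.0], [np.float64(-0.1356), np.float64(-0.358), np.float64(-0.0526), 0.0], [np.float64(-0.0612), np.float64(-0.358), np.float64(-0.0524), 0.0]] [-1.7999651   0.19638427 16.27746511]
```

The touches give NL 0.2577, FL 0.2618, FR 0.2594 and NR 0.2552. They are mutually consistent, so FL is highest. I'll take the probe back now.

Emit:
{"op": "arm_command", "data": {
  "deltas": [
    [-0.04, 0, 0, 0, -1],
    [-0.09, 0, 0, 0, -1],
    [-0.136, -0.01, 0, 0, -1],
    [-0.136, -0.06, -0.005, 0, -1],
    [-0.136, -0.115, -0.01, 0, -1],
    [-0.136, -0.17, -0.013, 0, -1],
    [-0.136, -0.225, -0.017, 0, -1],
    [-0.136, -0.275, -0.027, 0, -1],
    [-0.136, -0.325, -0.042, 0, -1],
    [-0.136, -0.358, -0.0525, 0, -1],
    [-0.1, -0.358, -0.0525, 0, -1],
    [-0.06, -0.358, -0.0525, 0, -1]
  ]
}}

```text
clock: 21.45
ee_pos: [0.5439, 0.3093, 0.3123]
tcp_rot: [-2.706, 1.57, 0.464]
force: [-0.0, -0.1, -0.9]
opening: 0.289
```

Emit:
{"op": "arm_command", "data": {
  "deltas": [
    [0.02, 0, 0, 0, -1],
    [0.02, 0, 0, 0, -1],
    [0.02, 0, 0, 0, -1]
  ]
}}

```text
clock: 21.82
ee_pos: [0.5444, 0.3088, 0.2943]
tcp_rot: [-2.679, 1.57, 0.489]
force: [-0.7, -0.4, -2.0]
opening: 0.287
```

Run:
```python
from h import *
p,R=pose();st=r.state();print(p,st["force"],st["opening"])
t=cap("top");s=cap("side");crop(s,160,240,100,130,6,"s14.png");crop(t,90,190,110,90,6,"t14.png")
import pickle;pickle.dump((t,s),open("c3.pkl","wb"))
```

```text
[0.54437111 0.30879899 0.29427736] [-0.71725818 -0.41747039 -1.97412336] 0.28726583840725217
```

View pics/s14.png

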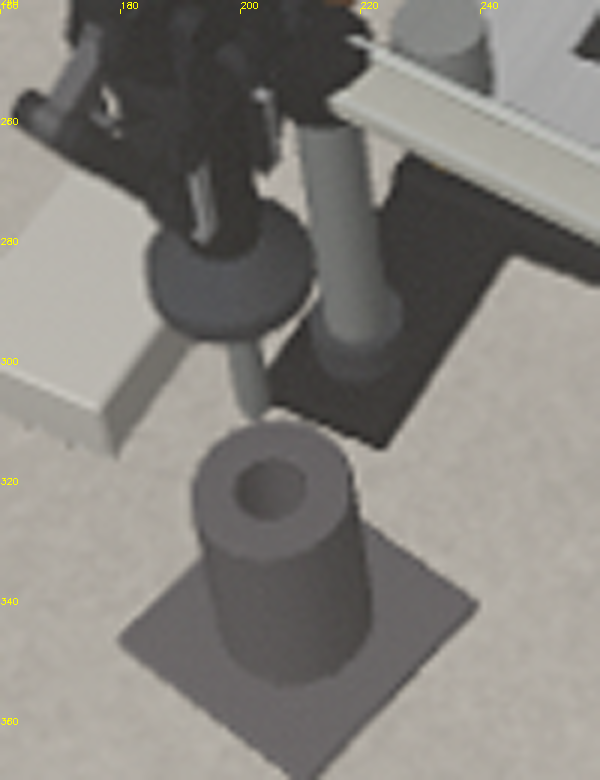

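View pics/t14.png

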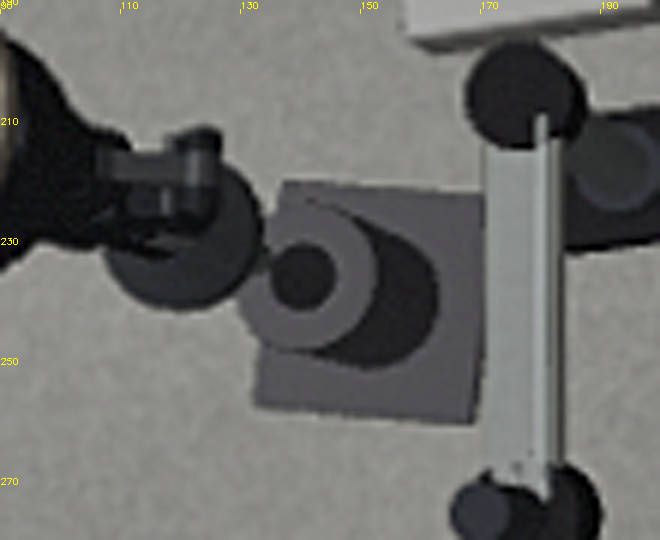

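Run:
```python
from h import *
import pickle;t,s=pickle.load(open("c3.pkl","rb"))
for z in(.140,.145,.15): print(z,onz(s,(201.3,307.3),z))
print("predicted px of (tcp xy, .151):",proj(s,[.5444,.3088,.151]),proj(t,[.5444,.3088,.151]))
for q,w in[((139.5,235.8),(203.5,321))]: print(tri(t,q,s,w),onz(t,q,.1),onz(s,w,.1))
```

```text
0.14 [0.55198543 0.30549367 0.14      ]
0.145 [0.54935825 0.30786174 0.145     ]
0.15 [0.54673107 0.31022981 0.15      ]
predicted px of (tcp xy, .151): [[202.54580808 307.07116015]] [[132.78784471 233.27297522]]
(array([0.54544213, 0.31146058, 0.10009985]), np.float64(0.002152068656706148)) [0.54448233 0.31095217 0.1       ] [0.54656502 0.31174589 0.1       ]
```

Run:
```python
from h import *
print(to([[.544,.3105,.26],[.544,.3105,.172]]))
```

```text
[[np.float64(0.0345), np.float64(-0.0017), np.float64(0.0005), 0.0], [np.float64(0.1225), np.float64(-0.0016), np.float64(0.0006), 0.0]]
```

Emit:
{"op": "arm_command", "data": {
  "deltas": [
    [0, -0.0017, 0.0005, 0, -1],
    [0.015, -0.0017, 0.0005, 0, -1],
    [0.03, -0.0017, 0.0005, 0, -1],
    [0.045, -0.0017, 0.0005, 0, -1],
    [0.06, -0.0017, 0.0005, 0, -1],
    [0.06, -0.0017, 0.0005, 0, -1]
  ]
}}

```text
clock: 22.68
ee_pos: [0.5427, 0.3099, 0.2316]
tcp_rot: [0.439, 1.568, -2.676]
force: [0.6, -0.3, -1.8]
opening: 0.289
```

Emit:
{"op": "arm_command", "data": {
  "deltas": [
    [0.015, 0, 0, 0, -1],
    [0.03, 0, 0, 0, -1],
    [0.045, 0, 0, 0, -1],
    [0.055, 0, 0, 0, -1],
    [0.058, 0, 0, 0, -1],
    [0.058, 0, 0, 0, -1]
  ]
}}

```text
clock: 23.42
ee_pos: [0.5434, 0.3103, 0.1753]
tcp_rot: [-0.08, 1.571, 3.089]
force: [0.0, 0.6, -2.6]
opening: 0.291
```

Emit:
{"op": "arm_command", "data": {
  "deltas": [
    [0.001, 0, 0, 0, -1],
    [0.002, 0, 0, 0, -1],
    [0.002, 0, 0, 0, -1]
  ]
}}

```text
clock: 23.8
ee_pos: [0.5434, 0.3103, 0.1734]
tcp_rot: [-2.534, 1.571, 0.635]
force: [-0.2, 1.4, -1.2]
opening: 0.29
```

Emit:
{"op": "arm_command", "data": {
  "deltas": [
    [0.001, 0, 0, 0, -1],
    [0.002, 0, 0, 0, -1],
    [0.002, 0, 0, 0, -1]
  ]
}}

```text
clock: 24.18
ee_pos: [0.5434, 0.3102, 0.1713]
tcp_rot: [2.018, 1.571, -1.097]
force: [0.9, -0.2, -1.4]
opening: 0.286
```

Run:
```python
from h import *
p,R=pose();st=r.state();print(p,st["force"],st["opening"])
t=cap("top");s=cap("side");crop(s,160,240,100,130,6,"s15.png")
```

```text
[0.54337852 0.31022511 0.17127411] [ 0.85288551 -0.17131084 -1.39652403] 0.2862370566102765
```

View pics/s15.png

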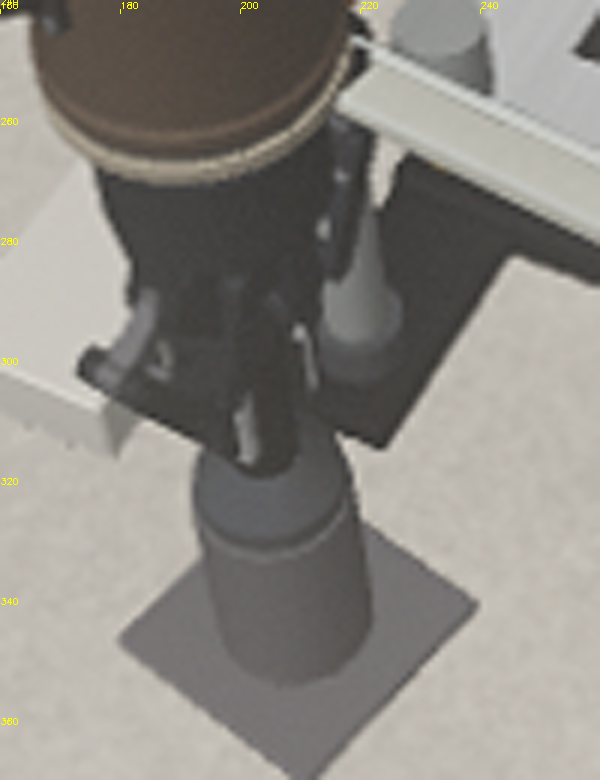

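Almost seated. I'll make one more small step to bring the collar onto the rim.

Emit:
{"op": "arm_command", "data": {
  "deltas": [
    [0.001, 0, 0, 0, -1],
    [0.001, 0, 0, 0, -1]
  ]
}}

```text
clock: 24.52
ee_pos: [0.5434, 0.3104, 0.1712]
tcp_rot: [-2.604, 1.57, 0.565]
force: [-3.9, -1.0, 11.3]
opening: 0.287
```

Emit:
{"op": "arm_command", "data": {
  "deltas": [
    [0.001, 0, 0, 0, -1],
    [0.001, 0, 0, 0, -1]
  ]
}}

```text
clock: 24.78
ee_pos: [0.5435, 0.3105, 0.1711]
tcp_rot: [-2.623, 1.57, 0.546]
force: [-8.3, -2.1, 24.5]
opening: 0.291
```

The collar is seated. I'll ease off, open and lift.

Emit:
{"op": "arm_command", "data": {
  "deltas": [
    [-0.0015, 0, 0, 0, -1],
    [-0.0015, 0, 0, 0, 0],
    [-0.0015, 0, 0, 0, 1],
    [-0.0015, 0, 0, 0, 1],
    [-0.0015, 0, 0, 0, 1],
    [-0.0015, 0, 0, 0, 1],
    [-0.03, 0, 0, 0, 1],
    [-0.08, 0, 0, 0, 1],
    [-0.14, 0, 0, 0, 1],
    [-0.17, 0, 0, 0, 1],
    [-0.17, 0, 0, 0, 1]
  ]
}}

```text
clock: 26.15
ee_pos: [0.5443, 0.3108, 0.3421]
tcp_rot: [-2.69, 1.566, 0.479]
force: [-0.3, 0.6, -1.1]
opening: 1.0
```

Run:
```python
from h import *
p,R=pose();st=r.state();print(p,st["force"],st["opening"])
t=cap("top","t16f.png");s=cap("side","s16f.png");crop(s,160,220,100,130,5,"s16.png");crop(t,90,190,110,90,6,"t16.png")
import pickle;pickle.dump((t,s),open("c4.pkl","wb"))
```

```text
[0.54431862 0.310768   0.34213613] [-0.34338976  0.59167223 -1.14607147] 0.9997403042627229
```

View pics/s16.png

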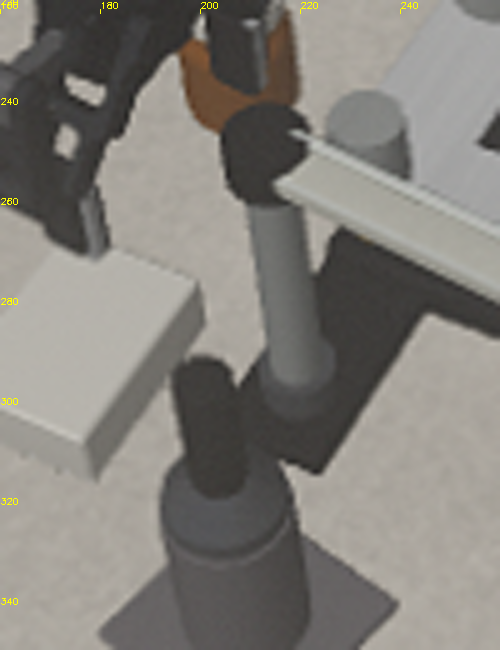

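View pics/t16f.png

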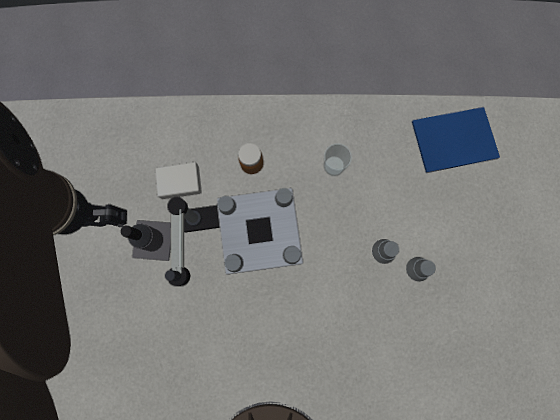

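The probe hangs upright (handle top at (198,294), tapered collar on the rim). Only two caps exist, at (391,249) and (428,267). I'll fetch the nearer one, turning the jaw to about 0.1 rad on the way.

Run:
```python
from h import *
import pickle;t,s=pickle.load(open("c4.pkl","rb"))
print(to([[.518,-.2915,.34]],.1), pose()[0])
print(r.state()["qpos"])
```

```text
[[np.float64(-0.001), np.float64(0.6008), np.float64(0.0413), 1.498]] [0.54313784 0.31015625 0.33895097]
[ 4.70394598e-01  3.76857763e-01  1.55339726e+00 -2.19802465e-06
  1.21154091e+00  2.01434913e+00]
```

Emit:
{"op": "arm_command", "data": {
  "deltas": [
    [0, 0.05, 0.003, -0.15, 1],
    [0, 0.1, 0.007, -0.3, 1],
    [0, 0.15, 0.01, -0.45, 1],
    [0, 0.2, 0.014, -0.6, 1],
    [0, 0.25, 0.017, -0.75, 1],
    [0, 0.3, 0.021, -0.9, 1],
    [0, 0.35, 0.024, -1.05, 1],
    [0, 0.4, 0.027, -1.2, 1],
    [0, 0.45, 0.031, -1.35, 1],
    [0, 0.5, 0.034, -1.5, 1],
    [0, 0.55, 0.038, -1.644, 1],
    [0, 0.55, 0.038, -1.644, 1]
  ]
}}

```text
clock: 27.75
ee_pos: [0.5192, -0.2434, 0.3374]
tcp_rot: [-1.933, 1.568, 2.879]
force: [-0.1, 0.8, -0.1]
opening: 0.998
```

Run:
```python
from h import *
p,R=pose();st=r.state();print(p,st["force"],st["opening"],jaw(R),st["qpos"])
t=cap("top","t17f.png");s=cap("side","s17f.png");crop(t,360,220,100,70,6,"t17.png");crop(s,310,150,100,70,6,"s17.png")
import pickle;pickle.dump((t,s),open("c5.pkl","wb"))
```

```text
[ 0.51917123 -0.24339292  0.33743054] [-0.11117903  0.84086995 -0.14420816] 0.997891494285752 0.0992809950021808 [-4.90922067e-01  3.00153406e-01  1.67183155e+00 -5.95217633e-04
  1.17196840e+00 -5.89970296e-01]
```

View pics/t17f.png

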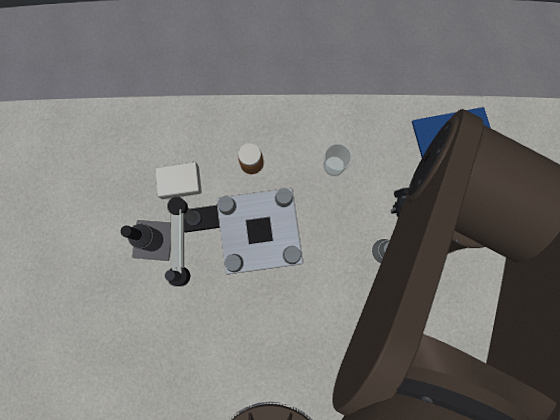

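View pics/s17f.png

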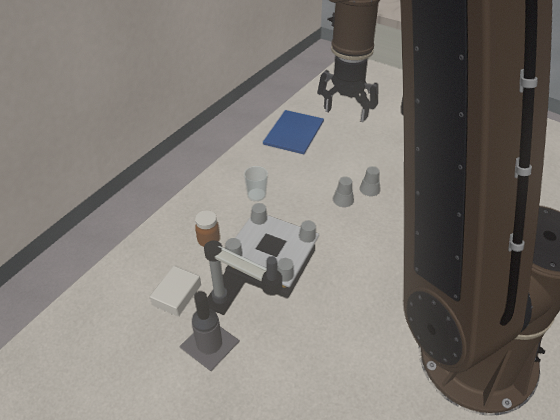

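In the side view the caps are unmoved (tops at (345,181) and (372,170)). I'll descend on the nearer one.

Run:
```python
from h import *
print(to([[.5175,-.2915,.2],[.5175,-.2915,.066]],.1), pose()[0])
```

```text
[[np.float64(0.1377), np.float64(-0.0066), np.float64(0.0507), -0.002], [np.float64(0.2717), np.float64(-0.0063), np.float64(0.0509), -0.002]] [ 0.51941973 -0.24062124  0.33780082]
```

Emit:
{"op": "arm_command", "data": {
  "deltas": [
    [0, -0.006, 0.05, 0, 1],
    [0.05, -0.006, 0.051, 0, 1],
    [0.1, -0.006, 0.051, 0, 1],
    [0.14, -0.006, 0.051, 0, 1],
    [0.14, -0.006, 0.051, 0, 1]
  ]
}}

```text
clock: 28.48
ee_pos: [0.5177, -0.2896, 0.1964]
tcp_rot: [-2.262, 1.564, 2.551]
force: [0.1, 0.1, 0.4]
opening: 1.001
```

Run:
```python
from h import *
print(to([[.5175,-.2915,.066]],.1), pose()[0])
s=cap("side");crop(s,310,110,100,110,6,"s18.png")
```

```text
[[np.float64(0.1304), np.float64(0.0003), np.float64(0.0024), 0.0]] [ 0.51765782 -0.2896007   0.19643641]
```

View pics/s18.png

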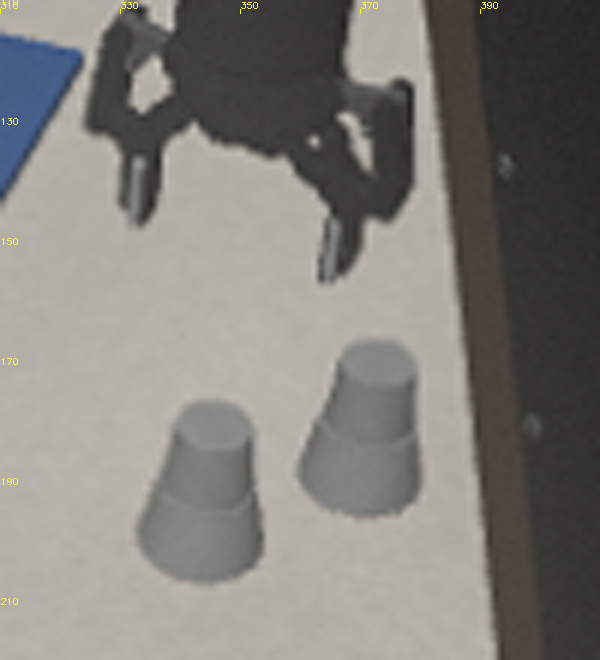

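Emit:
{"op": "arm_command", "data": {
  "deltas": [
    [0.04, 0, 0.001, 0, 1],
    [0.08, 0, 0.001, 0, 1],
    [0.11, 0, 0.001, 0, 1],
    [0.128, 0, 0.001, 0, 1],
    [0.128, 0, 0.001, 0, 1]
  ]
}}

```text
clock: 29.15
ee_pos: [0.5196, -0.2928, 0.0716]
tcp_rot: [-2.334, 1.571, 2.478]
force: [-0.5, -0.5, 0.1]
opening: 0.999
```

Run:
```python
from h import *
st=r.state();print(pose()[0],st["force"])
s=cap("side");crop(s,310,120,100,100,6,"s19.png")
```

```text
[ 0.51962605 -0.29277603  0.07158666] [-0.5141232  -0.53896463  0.1031029 ]
```

View pics/s19.png

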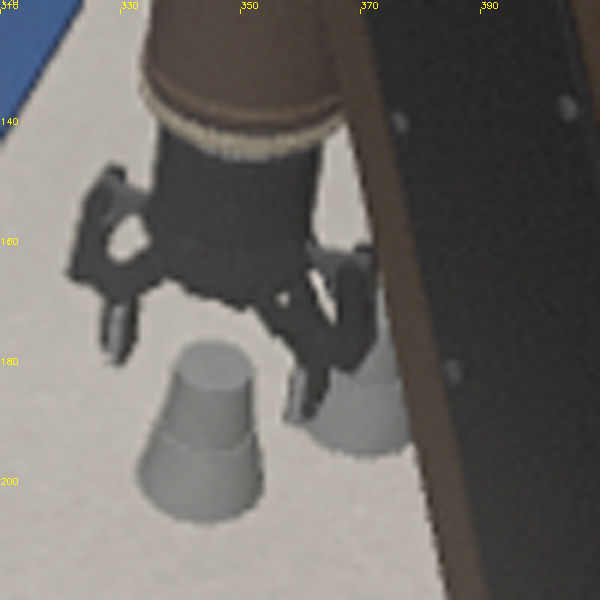

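The pads at (329,178) and (359,188) straddle the head at (345,183). I'll lower slightly and close.

Emit:
{"op": "arm_command", "data": {
  "deltas": [
    [0.006, 0, 0, 0, 1],
    [0.006, 0, 0, 0, 1],
    [0.006, 0, 0, 0, -1],
    [0.006, 0, 0, 0, -1],
    [0.006, 0, 0, 0, -1],
    [0.006, 0, 0, 0, -1],
    [0.006, 0, 0, 0, -1]
  ]
}}

```text
clock: 30.08
ee_pos: [0.5194, -0.293, 0.066]
tcp_rot: [0.742, 1.57, -0.729]
force: [-2.9, 1.5, 13.0]
opening: 0.482
```

Emit:
{"op": "arm_command", "data": {
  "deltas": [
    [-0.02, 0, 0, 0, -1],
    [-0.06, 0, 0, 0, -1],
    [-0.11, 0, 0, 0, -1],
    [-0.16, 0, 0, 0, -1],
    [-0.2, 0, 0, 0, -1],
    [-0.2, 0, 0, 0, -1],
    [-0.2, 0, 0, 0, -1]
  ]
}}

```text
clock: 30.95
ee_pos: [0.5188, -0.2926, 0.2645]
tcp_rot: [-2.228, 1.57, 2.584]
force: [-0.6, 0.1, -2.6]
opening: 0.478
```

Run:
```python
from h import *
st=r.state();print(pose()[0],st["force"],st["opening"])
t=cap("top");s=cap("side");crop(s,300,60,110,140,5,"s20.png");crop(t,360,190,140,90,5,"t20.png")
print(to([[.6214,.1043,.29]],.1))
```

```text
[ 0.51883477 -0.29262377  0.26452857] [-0.5637953   0.1281087  -2.57037566] 0.4779452180208117
[[np.float64(-0.0259), np.float64(0.1418), np.float64(-0.3846), 0.0]]
```

View pics/s20.png

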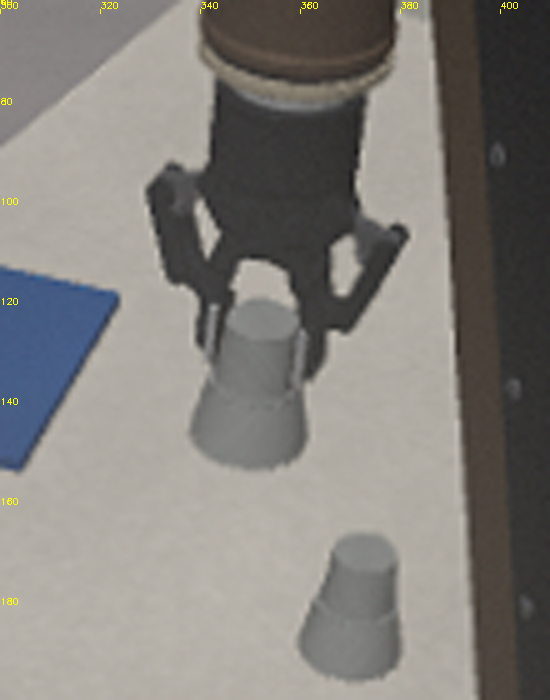

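View pics/t20.png

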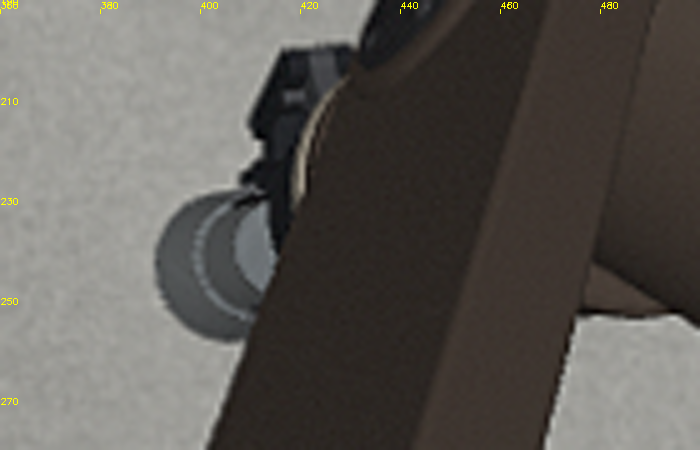

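Cap A is held cleanly: pads on its head, upright, top at (351,124). I'll carry it to a hover over FL.

Emit:
{"op": "arm_command", "data": {
  "deltas": [
    [0, 0.015, -0.04, 0, -1],
    [0, 0.033, -0.09, 0, -1],
    [0, 0.052, -0.14, 0, -1],
    [0, 0.07, -0.19, 0, -1],
    [0, 0.088, -0.24, 0, -1],
    [0, 0.107, -0.29, 0, -1],
    [0, 0.125, -0.34, 0, -1],
    [0, 0.142, -0.384, 0, -1],
    [0, 0.142, -0.384, 0, -1],
    [0.04, 0.142, -0.384, 0, -1],
    [0.07, 0.142, -0.384, 0, -1],
    [0.07, 0.142, -0.384, 0, -1]
  ]
}}

```text
clock: 32.55
ee_pos: [0.6202, 0.1025, 0.1923]
tcp_rot: [-1.532, 1.565, -3.003]
force: [0.1, -0.1, -1.6]
opening: 0.478
```

Run:
```python
from h import *
r.capture("side")
st=r.state();print(pose()[0],st["force"],st["opening"])
t=cap("top");s=cap("side");crop(s,190,160,120,120,6,"s21.png");crop(t,180,150,120,90,6,"t21.png")
import pickle;pickle.dump((t,s),open("c6.pkl","wb"))
```

```text
[0.62142518 0.1027413  0.19419028] [ 0.29683614 -0.49548378 -0.91624471] 0.4795535642214861
```

View pics/s21.png

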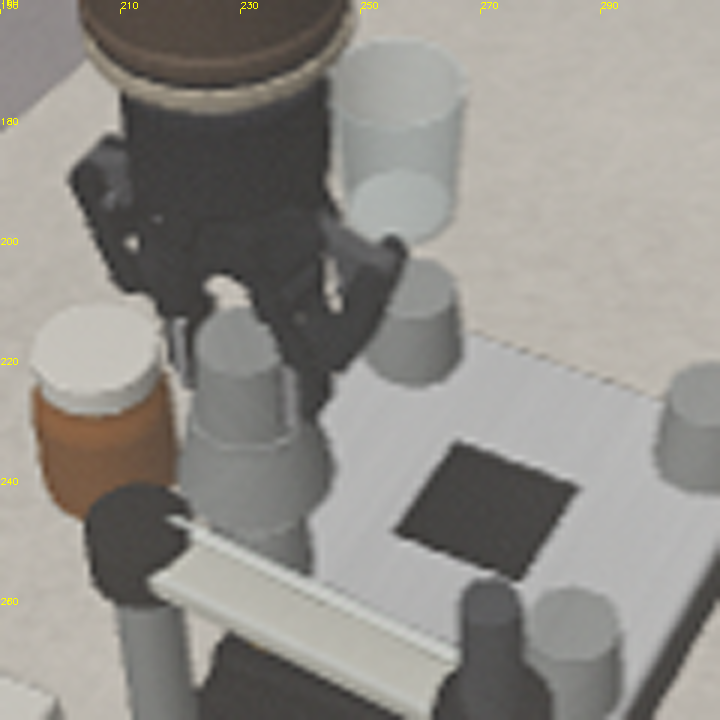

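View pics/t21.png

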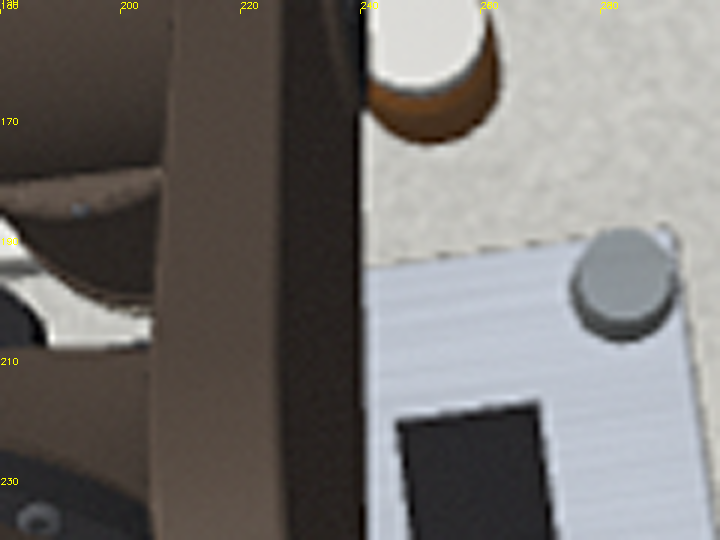

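Run:
```python
from h import *
import pickle;t,s=pickle.load(open("c6.pkl","rb"))
print(onz(s,(229,217),.204), proj(s,[.6214,.1027,.204]), proj(s,[.6213,.105,.204]))
# skirt bottom outline lateral extents
print(proj(s,[.6213,.105,.128]),onz(s,(232.5,244),.11+.0028))
```

```text
[0.62258391 0.10696848 0.204     ] [[230.52958538 216.09712208]] [[229.96268892 216.7083293 ]]
[[232.03469891 238.97957734]] [0.61959043 0.10700869 0.1128    ]
```

The cap top is at (229,217) and within 3 mm of the FL axis, well inside the 9 mm capture. I'll lower in stages.

Emit:
{"op": "arm_command", "data": {
  "deltas": [
    [0.01, 0.001, 0, 0, -1],
    [0.02, -0.001, 0, 0, -1],
    [0.03, -0.001, 0, 0, -1],
    [0.034, -0.001, 0, 0, -1],
    [0.034, -0.001, 0, 0, -1]
  ]
}}

```text
clock: 33.33
ee_pos: [0.6211, 0.1033, 0.1609]
tcp_rot: [-1.583, 1.57, -3.053]
force: [0.3, -0.3, -2.1]
opening: 0.479
```

Emit:
{"op": "arm_command", "data": {
  "deltas": [
    [0.002, 0, 0, 0, -1],
    [0.004, 0, 0, 0, -1],
    [0.006, 0, 0, 0, -1],
    [0.006, 0, 0, 0, -1]
  ]
}}

```text
clock: 33.83
ee_pos: [0.6212, 0.1033, 0.1552]
tcp_rot: [-1.632, 1.571, -3.103]
force: [-0.5, -0.1, -1.6]
opening: 0.477
```

Emit:
{"op": "arm_command", "data": {
  "deltas": [
    [0.002, 0, 0, 0, -1],
    [0.004, 0, 0, 0, -1],
    [0.004, 0, 0, 0, -1]
  ]
}}

```text
clock: 34.2
ee_pos: [0.6212, 0.1032, 0.1511]
tcp_rot: [-1.539, 1.57, -3.009]
force: [-0.4, 0.0, -2.3]
opening: 0.48
```

Emit:
{"op": "arm_command", "data": {
  "deltas": [
    [0.002, 0, 0, 0, -1],
    [0.003, 0, 0, 0, -1],
    [0.003, 0, 0, 0, -1]
  ]
}}

```text
clock: 34.58
ee_pos: [0.6212, 0.1032, 0.1482]
tcp_rot: [-1.509, 1.571, -2.98]
force: [-0.4, -0.3, -1.8]
opening: 0.479
```

Emit:
{"op": "arm_command", "data": {
  "deltas": [
    [0.001, 0, 0, 0, -1],
    [0.002, 0, 0, 0, -1],
    [0.002, 0, 0, 0, -1]
  ]
}}

```text
clock: 34.95
ee_pos: [0.6212, 0.1032, 0.1462]
tcp_rot: [-1.493, 1.571, -2.964]
force: [0.2, 0.6, -1.9]
opening: 0.476
```

Emit:
{"op": "arm_command", "data": {
  "deltas": [
    [0.001, 0, 0, 0, -1],
    [0.001, 0, 0, 0, -1]
  ]
}}

```text
clock: 35.2
ee_pos: [0.6212, 0.1032, 0.1452]
tcp_rot: [-1.571, 1.571, -3.042]
force: [-1.4, 1.0, -3.0]
opening: 0.479
```

Emit:
{"op": "arm_command", "data": {
  "deltas": [
    [0.001, 0, 0, 0, -1],
    [0.001, 0, 0, 0, -1]
  ]
}}

```text
clock: 35.45
ee_pos: [0.6212, 0.1033, 0.1442]
tcp_rot: [-1.684, 1.571, 3.128]
force: [-0.8, -0.0, -1.6]
opening: 0.481
```

Emit:
{"op": "arm_command", "data": {
  "deltas": [
    [0.001, 0, 0, 0, -1],
    [0.001, 0, 0, 0, -1]
  ]
}}

```text
clock: 35.7
ee_pos: [0.6214, 0.1032, 0.1436]
tcp_rot: [1.389, 1.57, -0.082]
force: [-1.5, -1.4, 4.4]
opening: 0.475
```

Contact came at TCP z = 0.1436, matching the predicted 0.143, so the cap is seated. I'll release and lift.

Emit:
{"op": "arm_command", "data": {
  "deltas": [
    [0, 0, 0, 0, 0.3],
    [0, 0, 0, 0, 1],
    [0, 0, 0, 0, 1],
    [0, 0, 0, 0, 1],
    [0, 0, 0, 0, 1],
    [-0.03, 0, 0, 0, 1],
    [-0.08, 0, 0, 0, 1],
    [-0.13, 0, 0, 0, 1],
    [-0.18, 0, 0, 0, 1],
    [-0.19, 0, 0, 0, 1]
  ]
}}

```text
clock: 36.95
ee_pos: [0.6226, 0.1034, 0.3371]
tcp_rot: [1.586, 1.565, 0.115]
force: [0.4, 0.4, -0.1]
opening: 1.0
```

Run:
```python
from h import *
r.capture("side")
st=r.state();print(pose()[0],st["force"],st["opening"],jaw(pose()[1]))
t=cap("top","t22f.png");s=cap("side","s22f.png");crop(s,190,170,120,120,6,"s22.png")
import pickle;pickle.dump((t,s),open("c7.pkl","wb"))
print(to([[.518,-.292,.33]],.1),to([[.4712,-.3783,.33]],.1))
```

```text
[0.62230009 0.10337186 0.33645894] [0.64968845 0.12960148 0.14170132] 1.0078098955956172 0.10003719223896662
[[np.float64(0.0029), np.float64(-0.142), np.float64(0.383), -0.0]] [[np.float64(0.0029), np.float64(-0.1972), np.float64(0.4641), -0.0]]
```

View pics/s22.png

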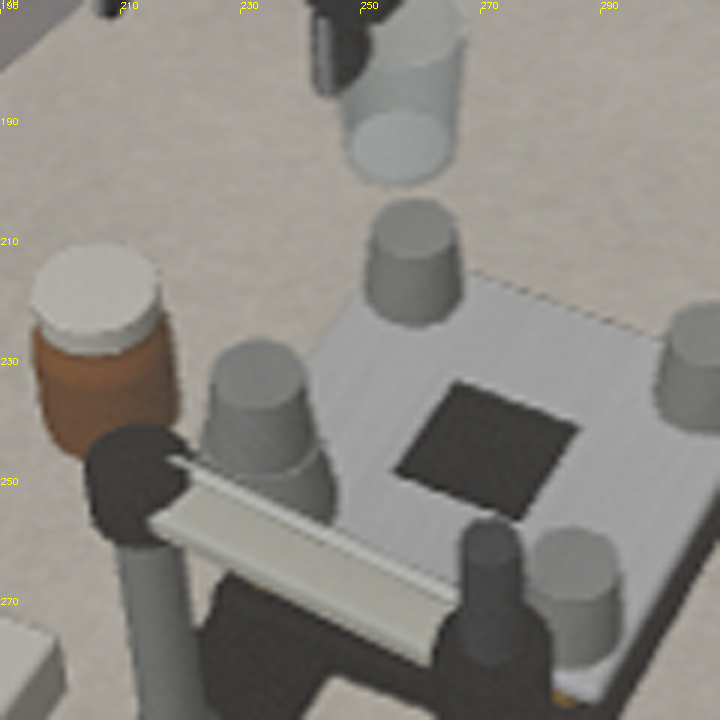

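View pics/t22f.png

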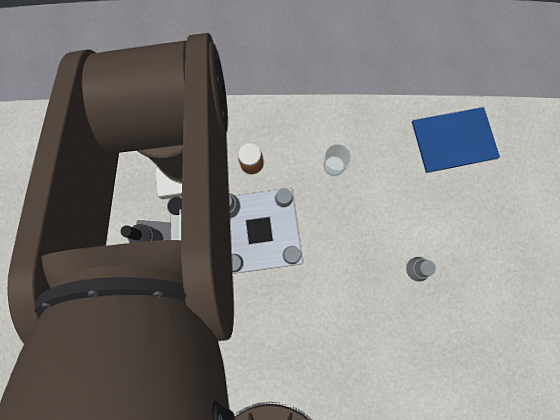

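View pics/s22f.png

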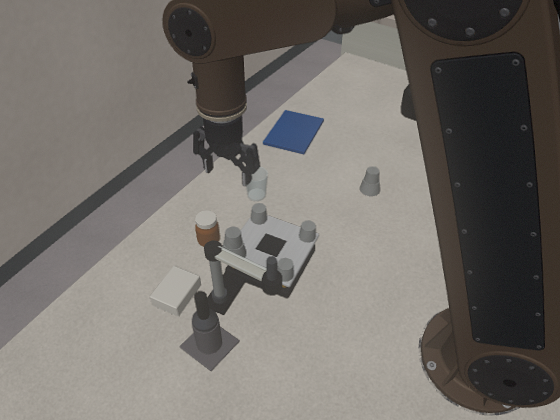

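Cap A sits on FL (top at (232,232)). Cap B is unmoved at (428,267) in the top view and (372,170) in the side view. I'll go to B.

Emit:
{"op": "arm_command", "data": {
  "deltas": [
    [0, -0.02, 0.045, 0, 1],
    [0, -0.04, 0.095, 0, 1],
    [0, -0.061, 0.145, 0, 1],
    [0, -0.083, 0.195, 0, 1],
    [0, -0.104, 0.245, 0, 1],
    [0, -0.125, 0.295, 0, 1],
    [0, -0.147, 0.345, 0, 1],
    [0, -0.168, 0.395, 0, 1],
    [0, -0.187, 0.44, 0, 1],
    [0, -0.197, 0.464, 0, 1],
    [0.05, -0.197, 0.464, 0, 1],
    [0.1, -0.197, 0.464, 0, 1]
  ]
}}

```text
clock: 38.6
ee_pos: [0.4707, -0.378, 0.2305]
tcp_rot: [-2.422, 1.569, 2.39]
force: [-0.1, -0.6, -0.8]
opening: 1.001
```

Run:
```python
from h import *
r.capture("side")
print(pose()[0])
t=cap("top");s=cap("side");crop(s,310,80,120,120,6,"s23.png");crop(t,370,220,120,80,6,"t23.png")
print(to([[.4712,-.3783,.15],[.4712,-.3783,.066]],.1))
```

```text
[ 0.46821573 -0.37560629  0.22393572]
[[np.float64(0.0802), np.float64(0.0015), np.float64(0.0021), -0.0], [np.float64(0.1642), np.float64(0.0019), np.float64(0.0026), -0.0]]
```

View pics/s23.png

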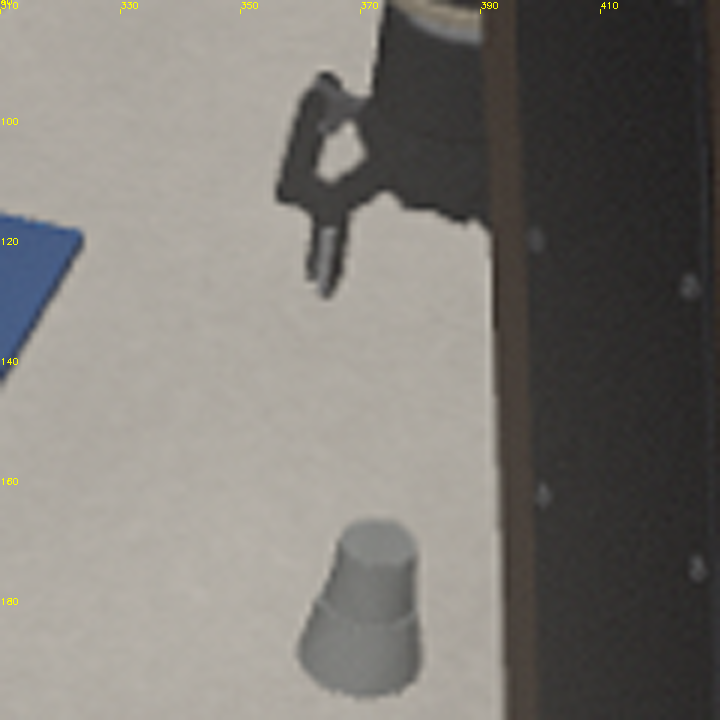

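View pics/t23.png

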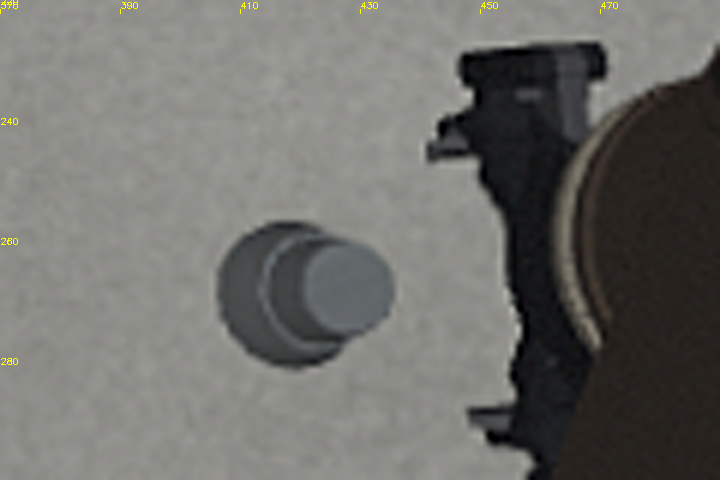

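Cap B (head at (372,170) side, (427,268) top) is in place beneath the open jaws. I'll descend.

Emit:
{"op": "arm_command", "data": {
  "deltas": [
    [0.04, 0.0015, 0.002, 0, 1],
    [0.08, 0.0015, 0.002, 0, 1],
    [0.11, 0.0015, 0.002, 0, 1],
    [0.13, 0.0015, 0.002, 0, 1],
    [0.14, 0.0015, 0.002, 0, 1],
    [0.14, 0.0015, 0.002, 0, 1]
  ]
}}

```text
clock: 39.5
ee_pos: [0.4737, -0.3802, 0.0939]
tcp_rot: [0.749, 1.57, -0.721]
force: [-0.2, 1.2, 0.5]
opening: 0.999
```

Run:
```python
from h import *
t=cap("top");s=cap("side");crop(s,310,80,120,120,6,"s24.png");crop(t,370,220,120,80,6,"t24.png")
print(pose()[0],r.state()["force"],to([[.4712,-.3783,.066]],.1))
```

```text
[ 0.47393384 -0.38041634  0.09448187] [-0.39623684  0.30109856  0.64320986] [[np.float64(0.0285), np.float64(-0.0025), np.float64(-0.0024), 0.0]]
```

View pics/s24.png

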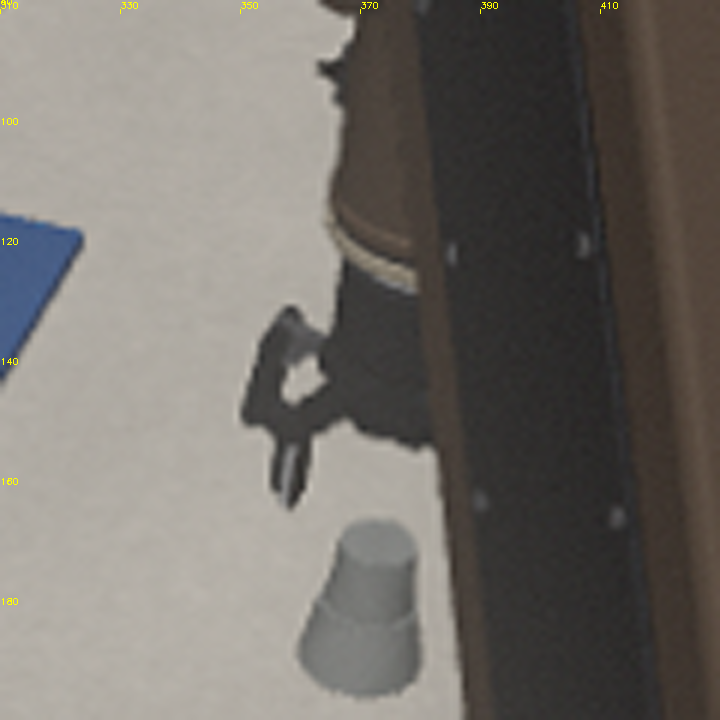

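View pics/t24.png

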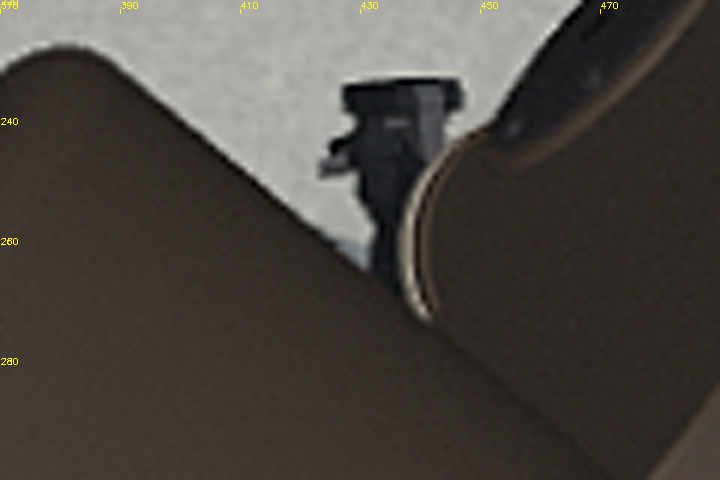

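Emit:
{"op": "arm_command", "data": {
  "deltas": [
    [0.012, -0.0025, -0.0025, 0, 1],
    [0.028, -0.0025, -0.0025, 0, 1],
    [0.028, -0.0025, -0.0025, 0, 1],
    [0.028, -0.0025, -0.0025, 0, 1],
    [0.028, -0.0025, -0.0025, 0, -1],
    [0.028, -0.0025, -0.0025, 0, -1],
    [0.028, -0.0025, -0.0025, 0, -1],
    [0.028, -0.0025, -0.0025, 0, -1],
    [0.028, -0.0025, -0.0025, 0, -1]
  ]
}}

```text
clock: 40.72
ee_pos: [0.4708, -0.3779, 0.0661]
tcp_rot: [0.762, 1.57, -0.709]
force: [-0.9, 1.8, 11.5]
opening: 0.48
```

Emit:
{"op": "arm_command", "data": {
  "deltas": [
    [-0.02, 0, 0, 0, -1],
    [-0.06, 0, 0, 0, -1],
    [-0.11, 0, 0, 0, -1],
    [-0.16, 0, 0, 0, -1],
    [-0.21, 0, 0, 0, -1],
    [-0.23, 0, 0, 0, -1],
    [-0.23, 0, 0, 0, -1],
    [-0.23, 0, 0, 0, -1]
  ]
}}

```text
clock: 41.72
ee_pos: [0.47, -0.3773, 0.294]
tcp_rot: [-2.395, 1.569, 2.417]
force: [-0.1, 1.4, -2.5]
opening: 0.477
```

Run:
```python
from h import *
r.capture("side")
st=r.state();print(pose()[0],st["force"],st["opening"])
t=cap("top");s=cap("side");crop(s,310,40,110,140,5,"s25.png");crop(t,380,190,140,90,5,"t25.png")
print(to([[.6205,.1035,.298]],.1))
```

```text
[ 0.4699779  -0.3772068   0.29376901] [-0.01505301  0.29890904 -2.28574532] 0.48280777008958836
[[np.float64(-0.0036), np.float64(0.1976), np.float64(-0.4634), -0.0]]
```

View pics/s25.png

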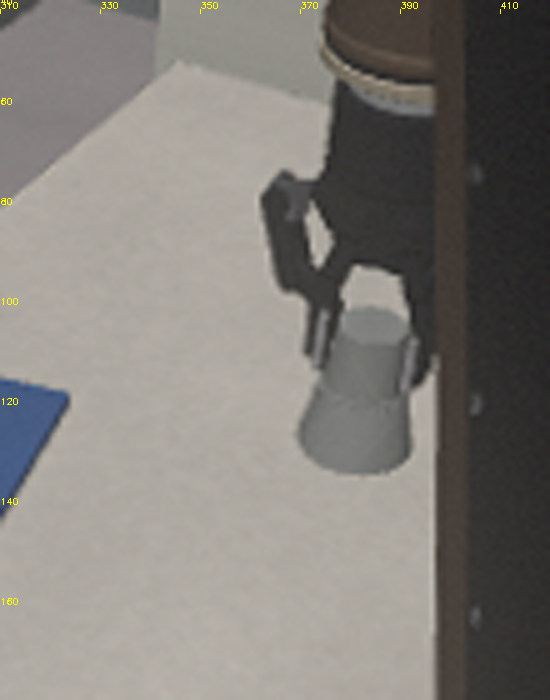

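Cap B is held upright (top at (384,105)). I'll carry it above cap A.

Emit:
{"op": "arm_command", "data": {
  "deltas": [
    [-0.004, 0.02, -0.045, 0, -1],
    [-0.004, 0.041, -0.095, 0, -1],
    [-0.004, 0.062, -0.145, 0, -1],
    [-0.004, 0.083, -0.195, 0, -1],
    [-0.004, 0.105, -0.245, 0, -1],
    [-0.004, 0.126, -0.295, 0, -1],
    [-0.004, 0.147, -0.345, 0, -1],
    [-0.004, 0.168, -0.395, 0, -1],
    [-0.004, 0.185, -0.435, 0, -1],
    [-0.004, 0.1976, -0.463, 0, -1],
    [0.03, 0.1976, -0.463, 0, -1],
    [0.055, 0.1976, -0.463, 0, -1]
  ]
}}

```text
clock: 43.38
ee_pos: [0.6203, 0.1033, 0.2381]
tcp_rot: [-1.534, 1.569, -3.004]
force: [0.6, -1.0, -2.6]
opening: 0.481
```

Run:
```python
from h import *
r.capture("side");r.capture("side")
st=r.state();print(pose()[0],st["force"],st["opening"])
t=cap("top");s=cap("side");crop(s,190,140,120,120,6,"s26.png")
import pickle;pickle.dump((t,s),open("c8.pkl","wb"))
```

```text
[0.61903552 0.10266308 0.23675097] [-0.76410056 -0.38115308 -1.14221799] 0.4811074324068488
```

View pics/s26.png

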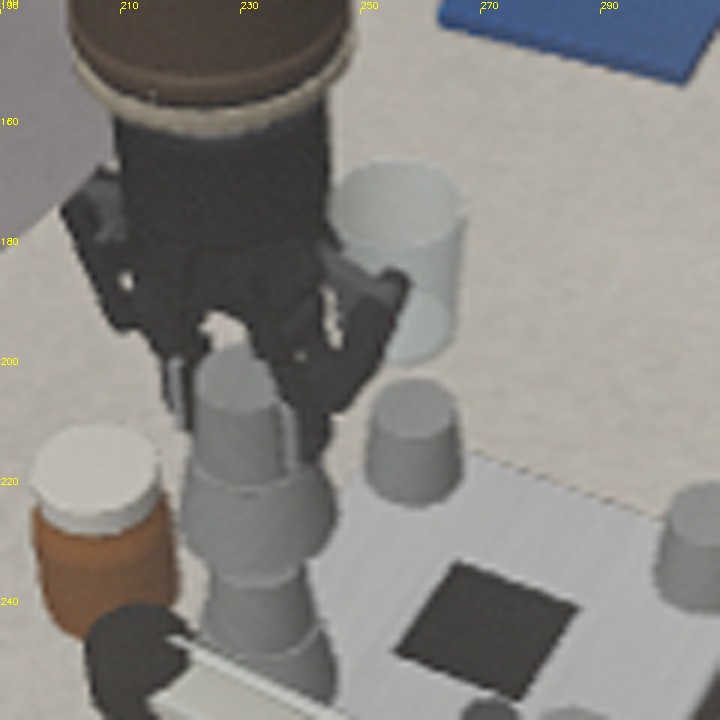

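Run:
```python
from h import *
import pickle;t,s=pickle.load(open("c8.pkl","rb"));t7,s7=pickle.load(open("c7.pkl","rb"))
print("held top",onz(s,(229,203),.2467)); print("lower top",onz(s7,(232.2,232),.153)); print("s26 lower")
print(to([[.6212,.1035,.2]]))
# edge-based: column extents of grey at rows for held head and lower head
```

```text
held top [0.62127249 0.10401467 0.2467    ]
lower top [0.61942281 0.10423166 0.153     ]
s26 lower
[[np.float64(0.04), np.float64(0.0005), np.float64(-0.0008), 0.0]]
```

The held cap and the one below agree within 2 mm. I'll lower straight down.

Emit:
{"op": "arm_command", "data": {
  "deltas": [
    [0.01, 0, 0, 0, -1],
    [0.02, 0, 0, 0, -1],
    [0.03, 0, 0, 0, -1],
    [0.038, 0, 0, 0, -1],
    [0.038, 0, 0, 0, -1]
  ]
}}

```text
clock: 44.2
ee_pos: [0.6206, 0.1027, 0.2015]
tcp_rot: [-1.571, 1.57, -3.041]
force: [-0.3, -0.2, -2.2]
opening: 0.48
```

Emit:
{"op": "arm_command", "data": {
  "deltas": [
    [0.002, 0, 0, 0, -1],
    [0.004, 0, 0, 0, -1],
    [0.006, 0, 0, 0, -1],
    [0.006, 0, 0, 0, -1]
  ]
}}

```text
clock: 44.7
ee_pos: [0.6209, 0.1027, 0.1962]
tcp_rot: [-1.457, 1.571, -2.927]
force: [-0.0, -0.8, -1.3]
opening: 0.481
```

Emit:
{"op": "arm_command", "data": {
  "deltas": [
    [0.001, 0, 0, 0, -1],
    [0.002, 0, 0, 0, -1],
    [0.003, 0, 0, 0, -1],
    [0.003, 0, 0, 0, -1]
  ]
}}

```text
clock: 45.2
ee_pos: [0.6209, 0.1027, 0.1932]
tcp_rot: [-1.402, 1.571, -2.872]
force: [-0.3, 0.4, -0.5]
opening: 0.48
```

Emit:
{"op": "arm_command", "data": {
  "deltas": [
    [0.002, 0, 0, 0, -1],
    [0.004, 0, 0, 0, -1],
    [0.004, 0, 0, 0, -1]
  ]
}}

```text
clock: 45.58
ee_pos: [0.6208, 0.1027, 0.1891]
tcp_rot: [-1.736, 1.57, 3.076]
force: [-0.3, -0.2, -2.4]
opening: 0.479
```

Emit:
{"op": "arm_command", "data": {
  "deltas": [
    [0.001, 0, 0, 0, -1],
    [0.002, 0, 0, 0, -1],
    [0.002, 0, 0, 0, -1]
  ]
}}

```text
clock: 45.95
ee_pos: [0.6209, 0.1027, 0.1872]
tcp_rot: [-1.799, 1.571, 3.014]
force: [-0.1, -0.4, -2.0]
opening: 0.482
```

Emit:
{"op": "arm_command", "data": {
  "deltas": [
    [0.001, 0, 0, 0, -1],
    [0.0015, 0, 0, 0, -1],
    [0.0015, 0, 0, 0, -1]
  ]
}}

```text
clock: 46.32
ee_pos: [0.6209, 0.1027, 0.1858]
tcp_rot: [-1.436, 1.571, -2.907]
force: [-1.2, 0.5, -0.7]
opening: 0.479
```

Emit:
{"op": "arm_command", "data": {
  "deltas": [
    [0.001, 0, 0, 0, -1],
    [0.001, 0, 0, 0, -1]
  ]
}}

```text
clock: 46.58
ee_pos: [0.6209, 0.1027, 0.1847]
tcp_rot: [-1.748, 1.571, 3.064]
force: [-0.4, -0.4, -1.5]
opening: 0.482
```

Emit:
{"op": "arm_command", "data": {
  "deltas": [
    [0.001, 0, 0, 0, -1],
    [0.001, 0, 0, 0, -1]
  ]
}}

```text
clock: 46.82
ee_pos: [0.621, 0.1027, 0.1838]
tcp_rot: [1.676, 1.571, 0.205]
force: [-0.2, 0.0, 0.2]
opening: 0.481
```

Emit:
{"op": "arm_command", "data": {
  "deltas": [
    [0.0005, 0, 0, 0, -1],
    [0.0005, 0, 0, 0, -1]
  ]
}}

```text
clock: 47.08
ee_pos: [0.6211, 0.1027, 0.1836]
tcp_rot: [1.607, 1.57, 0.136]
force: [-0.1, 0.2, 3.9]
opening: 0.48
```

Emit:
{"op": "arm_command", "data": {
  "deltas": [
    [0, 0, 0, 0, 0.3],
    [0, 0, 0, 0, 1],
    [0, 0, 0, 0, 1],
    [0, 0, 0, 0, 1],
    [0, 0, 0, 0, 1],
    [-0.03, 0, 0, 0, 1],
    [-0.08, 0, 0, 0, 1],
    [-0.13, 0, 0, 0, 1],
    [-0.18, 0, 0, 0, 1],
    [-0.2, 0, 0, 0, 1],
    [-0.2, 0, 0, 0, 1]
  ]
}}

```text
clock: 48.45
ee_pos: [0.6215, 0.1028, 0.3849]
tcp_rot: [1.601, 1.568, 0.131]
force: [1.2, -0.3, -0.6]
opening: 0.995
```

Emit:
{"op": "arm_command", "data": {
  "deltas": [
    [0, -0.02, 0.05, 0, 1],
    [0, -0.04, 0.1, 0, 1],
    [0, -0.06, 0.15, 0, 1],
    [0, -0.08, 0.2, 0, 1],
    [0, -0.1, 0.25, 0, 1],
    [0, -0.12, 0.3, 0, 1],
    [0, -0.14, 0.35, 0, 1],
    [0, -0.14, 0.35, 0, 1],
    [0, -0.14, 0.35, 0, 1]
  ]
}}

```text
clock: 49.58
ee_pos: [0.5162, -0.2593, 0.382]
tcp_rot: [-2.356, 1.569, 2.455]
force: [-0.1, -0.0, 0.2]
opening: 0.999
```

Run:
```python
from h import *
r.capture("side")
st=r.state();print(pose()[0],st["force"],st["opening"],st["joint_velocities"].round(3),st["clock"])
t=cap("top","t27f.png");s=cap("side","s27f.png");crop(s,160,180,150,150,5,"s27.png");crop(t,110,180,200,110,4,"t27.png")
print("stack top",tri(t,(220,198),s,(231,212)))
import pickle;pickle.dump((t,s),open("c9.pkl","wb"))
```

```text
[ 0.5164804  -0.25875495  0.38234553] [ 0.35558515  0.71738332 -0.06136393] 1.0017238691078107 [ 0.015 -0.007 -0.005 -0.001  0.002 -0.001] 49.625
stack top (array([0.6150283 , 0.10180393, 0.21856077]), np.float64(0.007504541016381538))
```

View pics/s27.png

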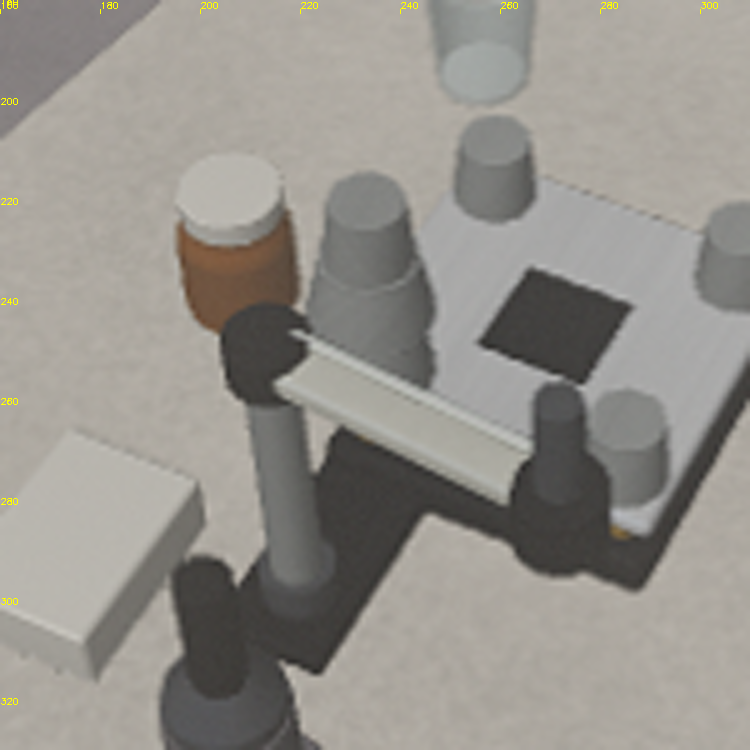

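View pics/t27.png

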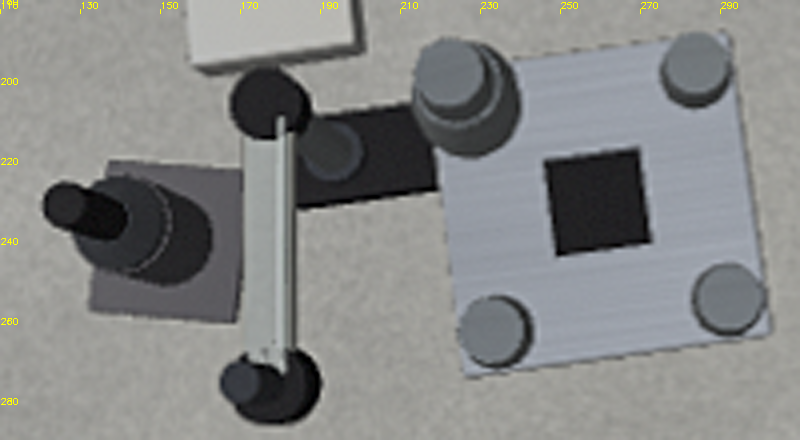

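View pics/t27f.png

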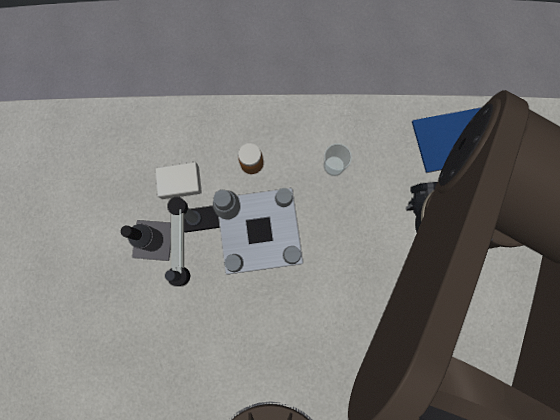

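View pics/s27f.png

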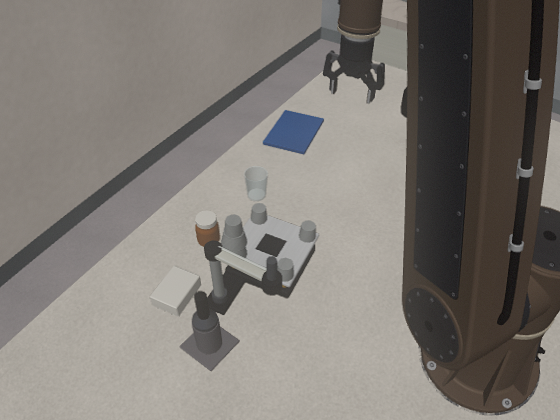

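Run:
```python
from h import *
import pickle;t,s=pickle.load(open("c9.pkl","rb"))
P,e=tri(t,(221.8,197.5),s,(232.8,220.5));print("stack top",P,e)
c=np.array([.5614,.0263]);psi=.136;d=P[:2]-c
# lean of stack: top at ~.193, stage normal tilt (-.03,-.018) in stage axes, relative to face z .07
x=np.array([np.cos(psi)*d[0]+np.sin(psi)*d[1],-np.sin(psi)*d[0]+np.cos(psi)*d[1]]);print("stage xy of top (incl. lean 2-4mm)",x)
print("probe top",tri(t,(126,231.5),s,(199.5,292.5)))
k=tri(t,(170,276)if 0 else (170,275),s,(271,260));print("knob",k); v=k[0][:2]-np.array([.5977,.196]); print("swing",-np.pi/2+psi-np.arctan2(v[1],v[0])%(2*np.pi)+2*np.pi, np.hypot(*v))
```

```text
stack top [0.61820442 0.10053058 0.1896563 ] 0.0010037761134642387
stage xy of top (incl. lean 2-4mm) [0.06634417 0.06584354]
probe top (array([0.54426841, 0.30710894, 0.19950733]), np.float64(0.004183731605654688))
knob (array([0.44977751, 0.19160816, 0.24912165]), np.float64(0.0007503077033536062))
swing 1.6771148973163061 0.14798767640211763
```

```bash
python3 -c "
from bench import r
print(r.state()['clock'],r.job_done())"
```

```text
the job is handed in; nothing more can be done
49.725 None
```

The job is handed in at 49.7 s, with every step carried out. The hand-in gives no verdict, so what follows rests on my own measurements.

- **Swing arm:** I swung it by its knob to about 1.68 rad, measured again at the end in the images, and released it.
- **Touches:** I touched the bosses clockwise from the near left, holding about 9 to 18 N. The tool heights at contact were near left 257.7 mm, far left 261.8 mm, far right 259.4 mm and near right 255.2 mm. They agree with a flat tilted plane, and far left is highest by about 2.4 mm.
- **Probe:** It is back in its stand with the collar on the rim and the handle upright. On seating, the collar pressed on the stand with about 25 N before I eased off and let go.
- **Caps:** Only two caps showed in either camera view. Both are nested on the far left boss, each set down with about 6 N and at the expected height, the second 40 mm above the first.
- **Final checks:**
  - **Stack:** The top is within about 3 mm of the boss axis, allowing for the stage's tilt.
  - **Jar, beaker and box:** They look unmoved in the pictures, though I did not measure them.
  - **Robot:** It is clear of everything, with no contact force.
- **Disagreements:** The two views of the probe's top missed each other by 4 mm, and the top came out at 199.5 mm where about 194 mm is expected. It gave about the same height before I touched it, so I put this down to my pixel picks and the camera calibration. The stack top came out about 3 mm low for the same likely reason.

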